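# Refit the tongued cover board of a tube-conveyor module

### The arm

A 6-joint arm with a two-finger parallel gripper is mounted at the origin on the work surface. World frame = base frame: x ahead of the robot, y to its left, z up, the work surface at z = 0. Lengths are in mm, angles in rad, forces in N, time in s.
With the tool pointing down it reaches from about 350 to 975 mm from the base axis. Payload 7.1 kg.
Tool frame: the origin (TCP) lies on the centre line of the jaws, within the pads' length; the fingertips stand 8 mm ahead of it and the grasp point (between the pads) lies 11 mm behind it; z points along the fingers, x is the direction in which the jaws open and shut, and the axes are right-handed (so a half turn about z gives the same grasp; the last joint's range is limited). The gripper opens to 88 mm and grips with 3 to 60 N. Pads are 20 mm wide; open, the fingers measure 115 mm over their backs; the gripper's body (75 mm by 178 mm) begins 61 mm behind the grasp point.
Start: joints at [-1.218, 0.423, 1.63, -0, 1.089, -0.019], TCP at [227.074, -582.273, 208.575] pointing down, gripper open.
Joint ranges: [-3, 3], [-0.9, 2.11], [0.09, 2.58], [-1.31, 4.45], [0.11, 2.69], [-2.54, 2.54]. Speed limits (rad/s): [2.39, 2.39, 3.01, 3.14, 3.14, 3.14].

### API

Orientations are given as a rotation vector (axis times angle).
In Python, from workcell import ctrl gives the robot as it stands.
- The arm moves only by the shell command python3 -m handwheel 'ROWS'. ROWS is JSON, a list of rows, each a list of 3 entries, a list of its own where there are three numbers: the turn, a rotation vector about the tool's x, y, z in rad, then the shift along the tool's x, y, z in mm, then the opening, from 0 (shut) to 1 (fully open). In form: [[[ax, ay, az], [tx, ty, tz], jaw], ...]. A call has exactly 10 rows; each row shifts and turns the pose as measured when the row begins, along the tool's axes as they then stand; what a row does not reach is not made up. A row lasts 1/12 s, in which the tool goes at most 41.7 mm and 7.16 degrees, less where a joint would pass 70% of its speed; a pose out of reach is approached as far as the arm can. A call with a gripper value outside its range is refused whole. The fingers move at their own pace and stop on an object; the grip force is fixed at half the most. Time passes only in rows, so rows that do not move let the fingers close, or fill a call up. It gives the time, the measured TCP pose, the force and the opening at its end, in the units of the state.
- ctrl.get_obs(): the state, without advancing time (a new reading comes with each control period).
- ctrl.get_image(name): name is "scene" or "top"; returns a dict with "pixels" (480x640x3 uint8, red, green, blue), "camera_matrix" (3x3 intrinsics, pixels), "rvec" (rotation vector, rad) and "tvec" (3), from world to camera coordinates, as OpenCV has them. Camera axes: x right, y down, z forward; pixel columns grow to the right and rows downward; lengths in mm; the calibration is good to about 2 mm. A picture is of the moment at which its call begins. There is no depth.
- ctrl.close_job(): hands the job in, once; it reports no verdict.
Trained networks look in a picture, given as the dict that the camera call returned (one of the last four; its "shot" number tells which), for a name from the list of things; names that differ only in an ending like _2 or _b are one class to them, and where a whole thing is asked for, a point or a joint stands for the part that bears it (a point fixed in the world has none). Each returns a list of dicts, best first, with "score" (0 to 1); they miss things now and then, are a little off and sometimes report something else, mostly with a low value. They report only what shows in the picture. A call takes as long as a camera call.
- ctrl.look_for(picture, query): "position" ([x, y, z] in mm, in the coordinates of the camera as it stood for that picture, good to about 4 mm: the middle of the surface that is visible of it).
- ctrl.spot_point(picture, query): "position" ([x, y, z] in mm, in the coordinates of the camera as it stood for that picture, good to about 4 mm: a listed point, or the origin of a listed thing).
The state is a dict: "t": time; "qpos": joint angles; "qvel": joint speeds; "joint_torque": joint torques, N m; "ee_pos": TCP position; "orientation": TCP orientation; "ft_force": force on the tool from outside, world axes, zero at the start; "moment": the same for the moment, N m; "width": finger opening in mm.
Only numpy, scipy, OpenCV 4.12 (cv2) and the standard library are available. Lean on these libraries where they do the work, as an engineer would, in place of code of your own. Each camera call takes 0.05 s, during which the arm holds its last target.

### The job

Put the grey cover board back on the white conveyor module: hold it at an angle, push its tongue under the lip of the groove on the module's robot-facing side and against the springy seal, then lower it flat and press until the catch has closed over its other edge. Do it by feel, gently, without dropping or forcing it, and leave the bottle, tube rack and slide tray where they are.

Things in the scene. Friction and masses are not known exactly. Their poses are not given: they have to be found in the camera images.
- board: Grey metal cover board, 0.25 to 0.5 kg, on the bench, handle up. Origin: centre of its plate's underside; z out of the top. Plate 126 (x) x 110 (y) x 10 mm. Along its -x edge a tongue 100 mm wide and 4 mm thick (level with the underside, z 0 to 4) sticks out 16 mm, tip at x = -79. The opposite edge, x = +63, is plain.
- board_grip (a point): Middle of the board's black handle bar, at (0, 0, 34) mm in the board's frame; same axes as the board. The bar runs along y: 64 mm long, 12 mm thick in x, from 26 to 42 mm above the underside (16 to 32 over the plate's top), on two 8 mm posts at y = -28 and +28.
- board_tongue (a point): Middle of the tongue tip's lower edge, at (-79, 0, 0) mm in the board's frame.
- board_far_edge (a point): Middle of the top of the board's plain edge, at (63, 0, 10) mm in the board's frame.
- loader: White tube-conveyor module fixed to the bench, 260 (x) x 240 (y) x 74 mm high, open bay in its top. Origin: centre of its underside; x away from the robot. The bay's aluminium frame (groove, ledges, walls, catch: all one) is clamped in slots and stands up to 10 mm to either side along x of every x given here; no reading shows this, so feel for it. Locked, the board's origin is at (0, 0, 60) mm.
- bay_groove (a point): Nominal middle of the groove's mouth, on its floor: (-72, 0, 60) mm in the module's frame, x within 10 mm. The groove runs along y on the robot's side and opens to +x. Its lip's edge is straight above: underside 8 mm, top 13 mm over the floor. The floor goes on 37 mm to +x as a ledge on which the tongue can be slid in. With the tongue home, up to 20 degrees of slope fit under the lip.
- bay_seal (a point): Nominal middle of the free face of the springy rubber-faced strip that forms the groove's back: (-76.5, 0, 64) mm in the module's frame, x within 10 mm. It yields 4.5 mm to -x, then a hard stop: 2.5 N starts it, 5 N at 2.5 mm, 7 N at the stop, plus 1 to 3 N of rubbing. Push it back over 2.5 mm or the plain edge jams on the far wall. Let go, it pushes the board to that wall. Over 15 N is too much.
- bay_far_wall (a point): Nominal middle of the far wall's face, level with the ledge on which the plain edge rests: (63, 0, 60) mm in the module's frame, x within 10 mm. The wall is 18 mm high. The far ledge starts 16 mm before it. Side walls stand at y = -59 and +59 mm, 13 mm high over the ledges, so the 110 mm board has 4 mm to spare each side.
- catch (a joint): Spring catch in the middle of the far wall: 0 closed, grows as it is pushed back to +x (up to 0.006 m). Its 40 mm wide steel nose stands 4 mm out of the wall, flat underside 11.5 mm over the ledge, sloping top up to 23 mm. 1.6 N starts it, 5 N at 4 mm; pressing the board's edge down past it takes about 5 to 15 N.
- reagent_bottle: Small amber bottle, 38 mm across, 85 mm high; bystander. Origin: centre of its foot.
- tube_rack: Grey rack with capped tubes, 50 x 150 mm, 90 mm high; bystander. Origin: centre of its underside.
- slide_tray: White open tray, 80 x 130 x 30 mm; bystander. Origin: centre of its underside.

How it is judged (in metres and radians):
On the way:
1. the tongue is pushed into the groove while the board still slopes (more than 5 degrees) (x of board_tongue in the frame of loader below -0.0685 m and z of board_tongue in the frame of loader between 0.056 and 0.066 m and angle between board's own z axis and vertical between 0.0873 and 0.6 rad), for 0.1 s.
At the end, for the whole second after the job is handed in: The board lies flat in the bay (within 1.7 degrees, both ends within 3 mm of their seat height, 7 mm sideways, 3 degrees of turn), its tongue under the groove's lip, the catch closed (within 1.5 mm) over its plain edge, at rest (angle between board's own z axis and vertical below 0.03 rad and angle between the x axis of board and the x axis of loader, either way round below 0.05 rad and x of board_tongue in the frame of loader between -0.0925 and -0.0675 m and z of board_tongue in the frame of loader below 0.063 m and z of board_far_edge in the frame of loader between 0.067 and 0.072 m and y of board in the frame of loader between -0.007 and 0.007 m and value of joint catch below 0.0015 m and linear speed of board below 0.01 m/s); the robot touches nothing.
It fails at once if the board is forced against the module while it still slopes (over 20 N above 7 degrees) (contact force between board and loader above 20 N and angle between board's own z axis and vertical above 0.12 rad).
It fails at once if the board is forced or dropped against the module at any time (over 45 N) (contact force between board and loader above 45 N).
It fails at once if the bottle is pushed away (over 20 mm) (distance of reagent_bottle from where it was at the start of the episode above 0.02 m).
It fails at once if the tube rack is pushed away (over 20 mm) (distance of tube_rack from where it was at the start of the episode above 0.02 m).
It fails at once if the slide tray is pushed away (over 20 mm) (distance of slide_tray from where it was at the start of the episode above 0.02 m).
It also fails if it takes over 70 s, if anything falls off the work surface, if the arm or the gripper's body presses on something with over 40 N, if the wrist force passes 120 N, or if a joint passes its speed limit or range.

## Working session

There is one attempt and no reset: what is moved stays moved. The work goes in short steps, Python scripts to look and compute and a shell command to move; the robot and the scene stay as the last step left them, time stands still between calls to the robot, and variables do not carry over. Pictures are saved under pics/ and viewed, and the job is handed in when it is done.

```bash
mkdir -p pics; ls
python3 - <<'E'
from workcell import ctrl
import cv2
o=ctrl.get_obs();print(o)
for n in("scene","top"):
    p=ctrl.get_image(n);cv2.imwrite(f"pics/{n}0.png",p["pixels"][:,:,::-1])
    R=cv2.Rodrigues(p["rvec"])[0];t=p["tvec"]
    print(n,p["camera_matrix"],(-R.T@t).round())
    for q in("board","board_grip","board_tongue","board_far_edge","loader","bay_groove","bay_far_wall","bay_seal","reagent_bottle","tube_rack","slide_tray"):
        for d in ctrl.spot_point(p,q)[:1]: print(q,round(d["score"],2),(R.T@(d["position"]-t.ravel())).round(1))
E
```

```text
pics
{'t': 0.0, 'qpos': array([-1.21797018e+00,  4.23831846e-01,  1.63065576e+00, -2.25201954e-05,
        1.08861349e+00, -1.89921962e-02]), 'qvel': array([-1.97545018e-03,  3.02425416e-05,  1.49934337e-03, -1.13801194e-03,
       -1.71855769e-03, -1.04555268e-03]), 'joint_torque': array([-1.01081496e-03, -5.44636452e+01, -2.73661959e+01,  6.44679763e-02,
        2.27748096e-02, -1.36461913e-04]), 'ee_pos': array([ 226.89649662, -581.75483827,  207.82078777]), 'orientation': array([-2.59307453e+00,  1.77205324e+00,  1.94817160e-03]), 'ft_force': array([-0.08591127, -0.38565393,  0.73918405]), 'moment': array([0.05102233, 0.02390433, 0.01451586]), 'width': 88.13602836598709}
scene [[552.68631726   0.         313.94274934]
 [  0.         552.68631726 238.92264716]
 [  0.           0.           1.        ]] [1228.  -71.  967.]
board 0.98 [514.3 181.6  -1.8]
board_grip 0.84 [514.3 179.5  32.3]
board_tongue 0.63 [432.3 163.   -3. ]
board_far_edge 0.89 [570.5 194.4   9.2]
loader 0.83 [ 522.7 -206.6    1.9]
bay_groove 0.6 [ 447.7 -199.6   60.3]
bay_far_wall 0.85 [ 582.4 -217.2   61.9]
bay_seal 0.93 [ 444.7 -193.2   65.9]
reagent_bottle 0.7 [757.7  10.8  -4.6]
tube_rack 0.65 [ 772.2 -225.2   -0.9]
slide_tray 0.88 [7.881e+02 1.779e+02 7.000e-01]
top [[575.04341539   0.         314.04920762]
 [  0.         575.04341539 247.8050228 ]
 [  0.           0.           1.        ]] [532.   8. 985.]
board 0.74 [511.  177.3  -2.1]
board_grip 0.64 [514.3 179.1  35.8]
board_tongue 0.53 [7.511e+02 7.700e+00 1.000e-01]
board_far_edge 0.85 [572.6 194.2  13.9]
loader 0.62 [ 519.9 -209.5   -2.6]
bay_groove 0.61 [ 444.  -201.7   55.9]
bay_far_wall 0.7 [ 580.7 -213.3   60.1]
bay_seal 0.86 [ 444.7 -203.1   66.3]
reagent_bottle 0.76 [748.1   8.7  -2.3]
tube_rack 0.57 [ 767.7 -221.4   -3.6]
slide_tray 0.95 [788.2 176.6  -6.6]
```

View pics/scene0.png

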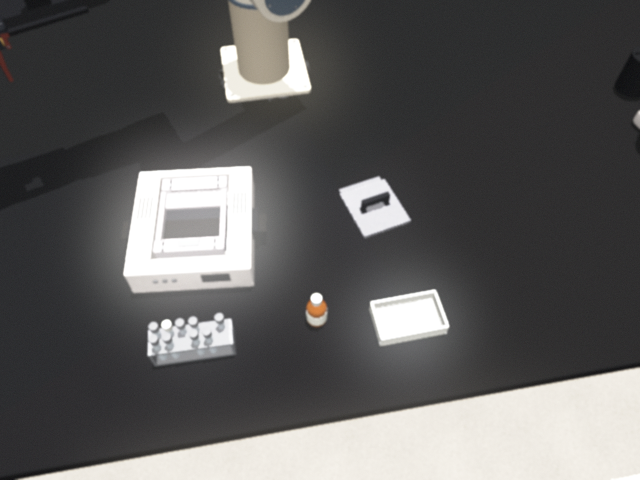

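View pics/top0.png

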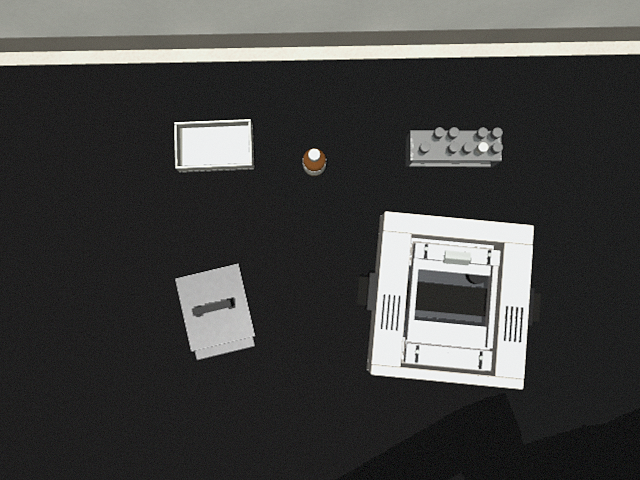

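The scene picture shows the module at left (190,230) with the board at (375,205). In the top picture the board is at (215,308) with its tongue towards the bottom, and the module is at (452,300), turned about 5°. Next I measure the yaws and edges more finely.

```bash
cat > h.py <<'E'
import numpy as np,cv2
from workcell import ctrl
def ray(p,uv,z):
    K=p["camera_matrix"];R=cv2.Rodrigues(np.array(p["rvec"]))[0];t=np.array(p["tvec"]).ravel()
    c=-R.T@t; uv=np.atleast_2d(uv).astype(float)
    d=(R.T@np.linalg.inv(K)@np.c_[uv,np.ones(len(uv))].T).T
    return c+d*((z-c[2])/d[:,2])[:,None]
def proj(p,X): return cv2.projectPoints(np.array(X,float).reshape(-1,3),np.array(p["rvec"]),np.array(p["tvec"]),p["camera_matrix"],None)[0][:,0]
E
python3 - <<'E'
from h import *
p=ctrl.get_image("top");im=p["pixels"]
a=cv2.resize(im[255:370,165:265],None,fx=6,fy=5.2,interpolation=2)
b=cv2.resize(im[200:400,350:550],None,fx=3,fy=3,interpolation=2)
cv2.imwrite("pics/a1.png",a[:,:,::-1]);cv2.imwrite("pics/b1.png",b[:,:,::-1])
g=cv2.cvtColor(im,cv2.COLOR_RGB2GRAY)
m=(g>90).astype(np.uint8)
n,l,s,c=cv2.connectedComponentsWithStats(m)
for i in range(1,n):
    if s[i,4]<1500: continue
    cs,_=cv2.findContours((l==i).astype(np.uint8),0,2)
    r=cv2.minAreaRect(cs[0]);print(s[i],r)
    bp=cv2.boxPoints(r)
    for z in(10,74):
        P=ray(p,bp,z)[:,:2];print(z,P.round(1).tolist(),P.mean(0).round(1),[round(float(np.linalg.norm(P[k]-P[k-1])),1) for k in range(4)],np.degrees(np.arctan2(*(P[1]-P[0])[::-1])).round(2))
E
```

```text
[    0     0   640    66 37090] ((319.5, 32.5), (65.0, 639.0), 90.0)
10 [[1056.4, 555.3], [1034.2, -568.9], [916.9, -561.7], [938.5, 552.5]] [986.5  -5.7] [117.9, 1124.5, 117.5, 1114.4] -91.13
74 [[1022.0, 519.4], [1001.3, -531.1], [891.7, -524.3], [911.8, 516.8]] [956.7  -4.8] [110.2, 1050.7, 109.8, 1041.2] -91.13
[ 174  119   80   53 3488] ((213.23606872558594, 144.99142456054688), (50.36671447753906, 78.7843017578125), 87.91743469238281)
10 [[832.4, 250.1], [834.9, 113.6], [746.4, 111.4], [744.0, 246.8]] [789.4 180.5] [88.5, 136.4, 88.5, 135.5] -88.97
74 [[812.7, 234.2], [815.0, 106.7], [732.4, 104.6], [730.1, 231.2]] [772.5 169.2] [82.7, 127.5, 82.7, 126.6] -88.97
[ 409  127   94   40 3044] ((455.5, 146.5), (39.0, 93.0), 90.0)
10 [[814.5, -158.1], [811.4, -318.7], [743.1, -315.7], [746.1, -156.0]] [ 778.8 -237.1] [68.4, 160.6, 68.3, 159.7] -91.09
74 [[796.0, -147.2], [793.1, -297.2], [729.3, -294.5], [732.1, -145.2]] [ 762.6 -221. ] [63.9, 150.0, 63.9, 149.2] -91.09
[  370   211   164   179 20959] ((453.3688659667969, 299.9425964355469), (154.6350555419922, 165.68043518066406), 5.19442892074585)
10 [[392.4, -78.0], [670.0, -110.7], [641.0, -372.4], [364.9, -334.1]] [ 517.1 -223.8] [257.6, 279.4, 263.3, 278.8] -6.72
74 [[401.6, -72.3], [660.9, -102.9], [633.9, -347.4], [375.9, -311.6]] [ 518.1 -208.6] [240.7, 261.1, 246.0, 260.5] -6.72
[ 175  263   80   97 5178] ((215.3627166748047, 311.7189636230469), (85.30937957763672, 66.09902954101562), 77.09259033203125)
10 [[562.0, 248.7], [585.0, 139.3], [444.7, 108.4], [422.1, 216.6]] [503.4 178.2] [143.5, 111.9, 143.7, 110.6] -78.1
74 [[560.0, 232.9], [581.6, 130.7], [450.4, 101.8], [429.3, 203.0]] [505.3 167.1] [134.1, 104.5, 134.3, 103.4] -78.1
```

View pics/a1.png

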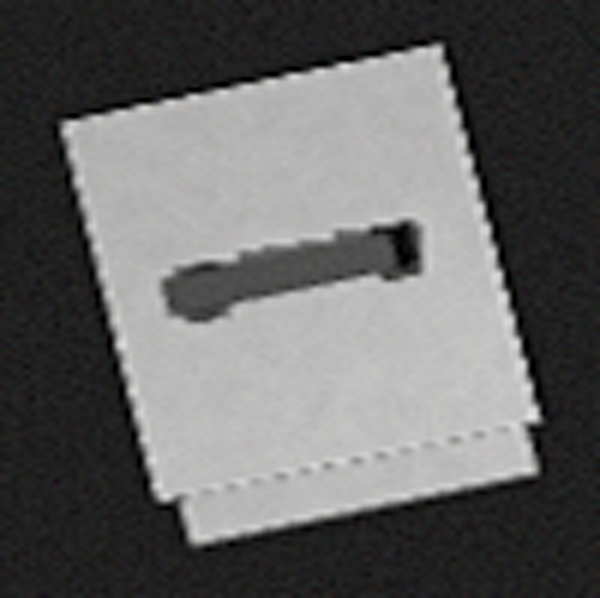

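View pics/b1.png

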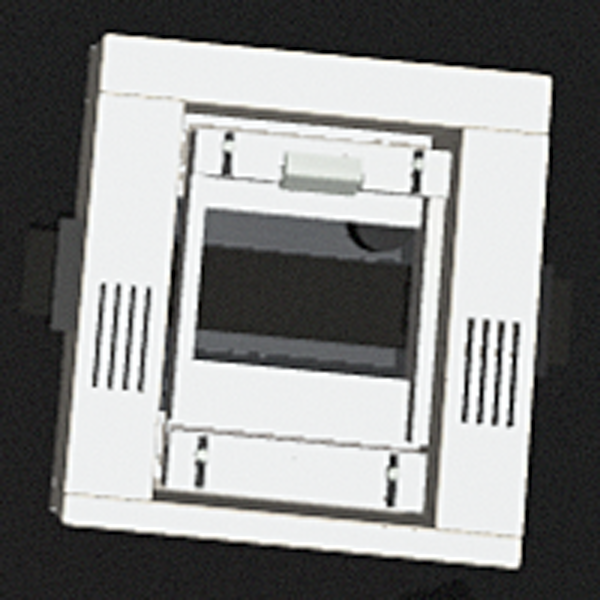

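Run:
```python
from h import *
p=ctrl.get_image("top");im=p["pixels"]
f=lambda L,s,o:np.array(L,float)/s+np.array(o)-0.5+0.5/np.array(s)
C=f([(62,122),(440,45),(540,422),(155,500)],(6,5.2),(165,255))
P=ray(p,C,10)[:,:2];print("board",P.round(1).tolist(),P.mean(0),[np.linalg.norm(P[k]-P[k-1]).round(1) for k in range(4)])
for a,b in((2,1),(3,0)): print(np.degrees(np.arctan2(*(P[b]-P[a])[::-1])))
for a,b in((1,0),(2,3)): print(np.degrees(np.arctan2(*(P[b]-P[a])[::-1]))-90)
C=f([(106,33),(552,75),(521,570),(62,523)],(3,3),(350,200))
P=ray(p,C,74)[:,:2];L=P.mean(0);print("loader",P.round(1).tolist(),P.mean(0),[np.linalg.norm(P[k]-P[k-1]).round(1) for k in range(4)])
A=[]
for a,b in((2,1),(3,0)): A.append(np.degrees(np.arctan2(*(P[b]-P[a])[::-1])))
for a,b in((1,0),(2,3)): A.append(np.degrees(np.arctan2(*(P[b]-P[a])[::-1]))-90)
print(A);th=np.radians(np.mean(A));R=np.array([[np.cos(th),np.sin(th)],[-np.sin(th),np.cos(th)]])
for nm,pts,z in(("lip",[(168,427),(428,450)],73),("wall",[(195,178),(428,197)],78),("farledge",[(205,208),(412,230)],60),("nearledge",[(193,358),(410,381)],60)):
    Q=ray(p,f(pts,(3,3),(350,200)),z)[:,:2];print(nm,((Q-L)@R.T).round(1).tolist())
b=cv2.resize(im[230:360,400:505],None,fx=7,fy=4.6,interpolation=2)
b=cv2.convertScaleAbs(np.clip(b.astype(int)-150,0,255).astype(np.uint8),alpha=2.4)
cv2.imwrite("pics/b2.png",b[:,:,::-1])
```

```text
board [[561.0, 246.5], [584.2, 139.5], [461.6, 112.4], [438.6, 220.4]] [511.36786778 179.71056965] [np.float64(125.2), np.float64(109.5), np.float64(125.5), np.float64(110.4)]
12.455372248064705
12.03903482865245
12.215904709797854
12.037771712337545
loader [[660.5, -104.7], [633.7, -340.7], [375.5, -312.3], [403.8, -74.7]] [ 518.38801529 -208.10849067] [np.float64(258.5), np.float64(237.5), np.float64(259.7), np.float64(239.3)]
[np.float64(-6.277438028304863), np.float64(-6.670407937316107), np.float64(-6.4940183456447755), np.float64(-6.788966569880202)]
lip [[-74.5, 68.5], [-73.2, -67.7]]
wall [[56.6, 66.1], [58.4, -56.6]]
farledge [[42.4, 56.4], [41.3, -54.8]]
nearledge [[-37.8, 56.2], [-38.8, -59.6]]
```

View pics/b2.png

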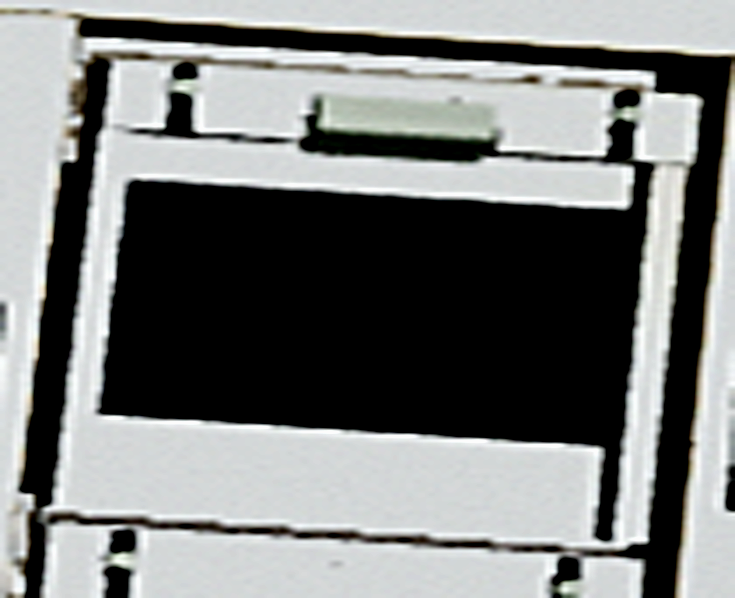

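The board corners give centre (512,180) and yaw 12.2°; the side lengths 125×110 match. The module top gives centre (518.5,-208) and yaw -6.5°; its sides are 259×238. Its frame shows about 4 mm towards the robot from nominal. Next I plan the approach.

```bash
cat >> h.py <<'E'
from scipy.spatial.transform import Rotation as Ro
def Rt(yaw,tilt=0): # tool down, x at yaw deg, tilt deg = far edge up
    return Ro.from_euler('z',yaw,degrees=True)*Ro.from_euler('x',180,degrees=True)*Ro.from_euler('y',tilt,degrees=True)
def state():
    o=ctrl.get_obs();R=Ro.from_rotvec(o["orientation"]);m=R.as_matrix()
    yaw=np.degrees(np.arctan2(m[1,0],m[0,0]));tilt=np.degrees(np.arctan2(m[2,0],np.hypot(m[0,0],m[1,0])))
    return o,R,yaw,tilt
def plan(pos,yaw,tilt,n):
    o,R,y,t=state();G=Rt(yaw,tilt);d=(R.inv()*G).as_rotvec();p=o["ee_pos"];st=(np.array(pos)-p)/n
    for k in range(n):
        Rk=R*Ro.from_rotvec(d*k/n)
        print([(d/n).round(4).tolist(),(Rk.inv().apply(st)).round(2).tolist()])
    print("per row deg",np.degrees(np.linalg.norm(d))/n,"mm",np.linalg.norm(st))
def rep():
    o,R,y,t=state();print("t",round(o["t"],2),"pos",o["ee_pos"].round(2),"yaw/tilt",round(y,2),round(t,2),"w",round(o["width"],2),"F",o["ft_force"].round(2),"M",o["moment"].round(2))
E
python3 - <<'E'
from h import *
rep();plan([512.5,179.7,110],12.2,0,22)
E
```

```text
t 1.3 pos [ 227.07 -582.27  208.58] yaw/tilt -68.7 -0.0 w 88.22 F [ 0.02  1.38 -0.5 ] M [ 0.01 -0.01  0.05]
[[-0.0, -0.0, -0.0642], [-27.55, -24.67, 4.48]]
[[-0.0, -0.0, -0.0642], [-25.92, -26.39, 4.48]]
[[-0.0, -0.0, -0.0642], [-24.17, -27.99, 4.48]]
[[-0.0, -0.0, -0.0642], [-22.33, -29.49, 4.48]]
[[-0.0, -0.0, -0.0642], [-20.39, -30.86, 4.48]]
[[-0.0, -0.0, -0.0642], [-18.37, -32.1, 4.48]]
[[-0.0, -0.0, -0.0642], [-16.27, -33.21, 4.48]]
[[-0.0, -0.0, -0.0642], [-14.11, -34.19, 4.48]]
[[-0.0, -0.0, -0.0642], [-11.88, -35.02, 4.48]]
[[-0.0, -0.0, -0.0642], [-9.61, -35.71, 4.48]]
[[-0.0, -0.0, -0.0642], [-7.3, -36.26, 4.48]]
[[-0.0, -0.0, -0.0642], [-4.96, -36.65, 4.48]]
[[-0.0, -0.0, -0.0642], [-2.6, -36.89, 4.48]]
[[-0.0, -0.0, -0.0642], [-0.23, -36.98, 4.48]]
[[-0.0, -0.0, -0.0642], [2.14, -36.92, 4.48]]
[[-0.0, -0.0, -0.0642], [4.5, -36.71, 4.48]]
[[-0.0, -0.0, -0.0642], [6.85, -36.35, 4.48]]
[[-0.0, -0.0, -0.0642], [9.17, -35.83, 4.48]]
[[-0.0, -0.0, -0.0642], [11.45, -35.17, 4.48]]
[[-0.0, -0.0, -0.0642], [13.68, -34.36, 4.48]]
[[-0.0, -0.0, -0.0642], [15.85, -33.42, 4.48]]
[[-0.0, -0.0, -0.0642], [17.96, -32.33, 4.48]]
per row deg 3.677124982201012 mm 37.25591217798706
```

```bash
python3 -m handwheel '[[[0,0,-0.064],[-27.5,-24.5,0],1],[[0,0,-0.064],[-26,-26.5,0],1],[[0,0,-0.064],[-24,-28,0],1],[[0,0,-0.064],[-22.5,-29.5,0],1],[[0,0,-0.064],[-20.5,-31,0],1],[[0,0,-0.064],[-18.5,-32,0],1],[[0,0,-0.064],[-16.5,-33,0],1],[[0,0,-0.064],[-14,-34,0],1],[[0,0,-0.064],[-12,-35,0],1],[[0,0,-0.064],[-9.5,-35.5,0],1]]'; python3 -c "
from h import *
rep();plan([512.5,179.7,110],12.2,0,14)"
```

```text
t: 2.13
ee_pos: [355.6, -228.6, 207.8]
orientation: [3.022, -0.838, 0.008]
ft_force: [0.3, 0.3, -0.5]
width: 88.1
t 2.13 pos [ 355.56 -228.62  207.75] yaw/tilt -31.01 0.38 w 88.14 F [ 0.32  0.26 -0.53] M [-0.01 -0.05  0.01]
[[0.0004, -0.0004, -0.0539], [-5.47, -30.8, 6.83]]
[[0.0004, -0.0004, -0.0539], [-3.8, -31.05, 6.84]]
[[0.0004, -0.0004, -0.0539], [-2.12, -31.2, 6.86]]
[[0.0004, -0.0004, -0.0539], [-0.43, -31.27, 6.87]]
[[0.0004, -0.0004, -0.0539], [1.25, -31.24, 6.88]]
[[0.0004, -0.0004, -0.0539], [2.94, -31.13, 6.9]]
[[0.0004, -0.0004, -0.0539], [4.61, -30.92, 6.91]]
[[0.0004, -0.0004, -0.0539], [6.27, -30.62, 6.92]]
[[0.0004, -0.0004, -0.0539], [7.91, -30.24, 6.93]]
[[0.0004, -0.0004, -0.0539], [9.53, -29.77, 6.94]]
[[0.0004, -0.0004, -0.0539], [11.12, -29.21, 6.95]]
[[0.0004, -0.0004, -0.0539], [12.68, -28.56, 6.96]]
[[0.0004, -0.0004, -0.0539], [14.21, -27.83, 6.97]]
[[0.0004, -0.0004, -0.0539], [15.69, -27.03, 6.98]]
per row deg 3.086775768792756 mm 32.016761843731814
```

```bash
python3 -m handwheel '[[[0,0,-0.06],[-5.5,-36,0],1],[[0,0,-0.06],[-4,-36,0],1],[[0,0,-0.06],[-2,-36,0],1],[[0,0,-0.06],[0,-36,0],1],[[0,0,-0.06],[2,-36,5],1],[[0,0,-0.06],[4,-36,5],1],[[0,0,-0.06],[6,-36,5],1],[[0,0,-0.06],[8,-36,10],1],[[0,0,-0.06],[10,-35,10],1],[[0,0,-0.06],[12,-34,10],1]]'; python3 -c "
from h import *
rep();plan([512.5,179.7,85],12.2,0,6)"
```

```text
t: 2.97
ee_pos: [484.2, 131.4, 165.1]
orientation: [3.13, 0.141, 0.028]
ft_force: [1.2, -0.5, 0.3]
width: 87.7
t 2.97 pos [484.18 131.4  165.05] yaw/tilt 5.15 1.0 w 87.71 F [ 1.24 -0.55  0.32] M [-0.1  -0.11  0.01]
[[0.0018, -0.0028, -0.0205], [5.19, -7.72, 13.36]]
[[0.0018, -0.0028, -0.0205], [5.38, -7.59, 13.36]]
[[0.0018, -0.0028, -0.0205], [5.58, -7.45, 13.36]]
[[0.0018, -0.0028, -0.0205], [5.76, -7.31, 13.36]]
[[0.0018, -0.0028, -0.0205], [5.95, -7.17, 13.35]]
[[0.0018, -0.0028, -0.0205], [6.13, -7.02, 13.35]]
per row deg 1.1912165390444893 mm 16.281382488410763
```

```bash
python3 -m handwheel '[[[0.002,-0.003,-0.02],[5,-7.5,13],1],[[0.002,-0.003,-0.02],[5.5,-7.5,13],1],[[0.002,-0.003,-0.02],[5.5,-7.5,13],1],[[0.002,-0.003,-0.02],[5.5,-7.5,13],1],[[0.002,-0.003,-0.02],[6,-7,13],1],[[0.002,-0.003,-0.02],[6,-7,13],1],[[0,0,0],[0,0,0],1],[[0,0,0],[0,0,0],1],[[0,0,0],[0,0,0],1],[[0,0,0],[0,0,0],1]]'; python3 -c "
from h import *
rep();plan([512.5,179.7,24],12.2,0,4)
p=ctrl.get_image('scene');cv2.imwrite('pics/s1.png',p['pixels'][100:300,260:460,::-1].repeat(3,0).repeat(3,1))"
```

```text
t: 3.8
ee_pos: [515.2, 191.0, 83.6]
orientation: [-3.118, -0.358, -0.002]
ft_force: [1.1, 0.0, 0.4]
width: 88.1
t 3.8 pos [515.22 191.    83.56] yaw/tilt 13.1 0.1 w 88.13 F [1.07 0.03 0.38] M [-0.03 -0.15 -0.03]
[[-0.0007, -0.0004, 0.0039], [-1.33, 2.64, 14.88]]
[[-0.0007, -0.0004, 0.0039], [-1.31, 2.63, 14.88]]
[[-0.0007, -0.0004, 0.0039], [-1.29, 2.63, 14.89]]
[[-0.0007, -0.0004, 0.0039], [-1.28, 2.62, 14.89]]
per row deg 0.22904311062417723 mm 15.170721820334899
```

View pics/s1.png

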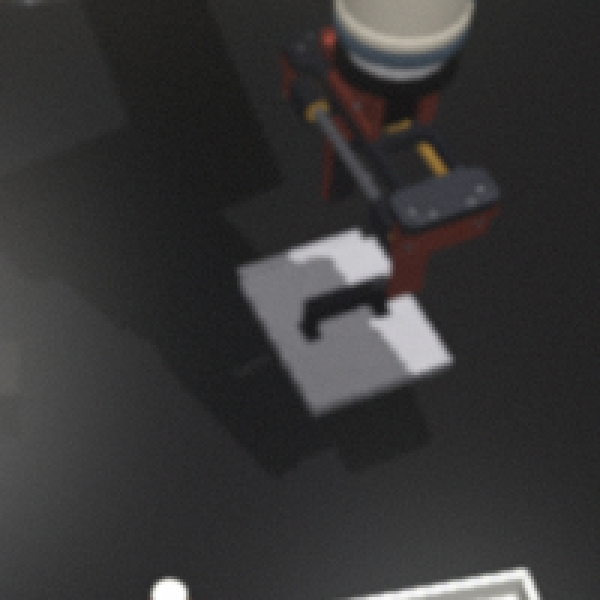

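The picture shows the fingers above the handle (bar at about (345,300) in the crop), straddling it. The arm coasted about 11 mm past the mark, so I correct that on the way down.

```bash
python3 -m handwheel '[[[-0.001,0,0.004],[-1.3,5,12],1],[[-0.001,0,0.004],[-1.3,3,12],1],[[0,0,0.004],[-1,1.5,12],1],[[0,0,0.004],[-1,1,10],1],[[0,0,0],[0,0,6],1],[[0,0,0],[0,0,3],1],[[0,0,0],[0,0,0],1],[[0,0,0],[0,0,0],1],[[0,0,0],[0,0,0],1],[[0,0,0],[0,0,0],1]]'; python3 -c "
from h import *
rep();plan([512.5,179.7,24],12.2,0,2)"
```

```text
t: 4.68
ee_pos: [517.0, 178.8, 33.2]
orientation: [-3.121, -0.326, -0.02]
ft_force: [-0.2, 0.0, -0.4]
width: 88.0
t 4.68 pos [517.04 178.78  33.2 ] yaw/tilt 11.92 0.76 w 87.97 F [-0.21  0.02 -0.45] M [-0.06 -0.07 -0.03]
[[-0.0009, -0.0067, -0.0024], [-2.19, -0.91, 4.57]]
[[-0.0009, -0.0067, -0.0024], [-2.16, -0.92, 4.59]]
per row deg 0.4092027798647811 mm 5.150764110981693
```

```bash
python3 -m handwheel '[[[0,-0.006,-0.003],[-2,-0.5,4.5],1],[[0,-0.006,0],[-2,-0.4,3],1],[[0,-0.002,0],[-0.5,0,2],1],[[0,0,0],[0,0,0],1],[[0,0,0],[0,0,0],0],[[0,0,0],[0,0,0],0],[[0,0,0],[0,0,0],0],[[0,0,0],[0,0,0],0],[[0,0,0],[0,0,0],0],[[0,0,0],[0,0,0],0]]'; python3 -c "
from h import *
rep();plan([512.5,179.7,24],12.2,0,2)"
```

```text
t: 5.52
ee_pos: [512.8, 179.3, 23.6]
orientation: [-3.122, -0.332, 0.001]
ft_force: [-0.3, 0.9, -0.3]
width: 51.6
t 5.52 pos [512.8  179.31  23.6 ] yaw/tilt 12.15 -0.02 w 51.58 F [-0.26  0.91 -0.29] M [-0.05 -0.11  0.  ]
[[-0.001, 0.0002, -0.0005], [-0.11, -0.22, -0.2]]
[[-0.001, 0.0002, -0.0005], [-0.11, -0.22, -0.2]]
per row deg 0.061992363011134914 mm 0.3178793098284072
```

Pose is right; let the jaws close.

```bash
python3 -m handwheel '[[[0,0,0],[0,0,0],0],[[0,0,0],[0,0,0],0],[[0,0,0],[0,0,0],0],[[0,0,0],[0,0,0],0],[[0,0,0],[0,0,0],0],[[0,0,0],[0,0,0],0],[[0,0,0],[0,0,0],0],[[0,0,0],[0,0,0],0],[[0,0,0],[0,0,0],0],[[0,0,0],[0,0,0],0]]'; python3 -c "
from h import *
rep()"
```

```text
t: 6.35
ee_pos: [512.8, 179.3, 23.8]
orientation: [-3.122, -0.333, 0.001]
ft_force: [0.3, -1.1, -0.3]
width: 11.5
t 6.35 pos [512.78 179.27  23.78] yaw/tilt 12.16 -0.02 w 11.45 F [ 0.3  -1.13 -0.31] M [-0.04 -0.08  0.04]
```

Gripped on the 12 mm bar at width 11.5. Now I lift.

```bash
python3 -m handwheel '[[[0,0,0],[0,0,-3],0],[[0,0,0],[0,0,-5],0],[[0,0,0],[0,0,-10],0],[[0,0,0],[0,0,-15],0],[[0,0,0],[0,0,-20],0],[[0,0,0],[0,0,-20],0],[[0,0,0],[0,0,-20],0],[[0,0,0],[0,0,-20],0],[[0,0,0],[0,0,-12],0],[[0,0,0],[0,0,-5],0]]'; python3 -c "
from h import *
rep();p=ctrl.get_image('top');cv2.imwrite('pics/t2.png',p['pixels'][200:400,130:330,::-1].repeat(3,0).repeat(3,1))
s=ctrl.get_image('scene')
for q in(p,s):
  R=cv2.Rodrigues(q['rvec'])[0]
  for n in('board','board_tongue','board_far_edge'):
    for d in ctrl.spot_point(q,n)[:1]: print(n,round(d['score'],2),(R.T@(d['position']-np.ravel(q['tvec']))).round(1))
"
```

```text
t: 7.18
ee_pos: [508.9, 177.7, 161.3]
orientation: [-3.124, -0.332, 0.014]
ft_force: [0.1, -0.3, -2.6]
width: 11.6
t 7.18 pos [508.93 177.7  161.32] yaw/tilt 12.13 -0.5 w 11.56 F [ 0.05 -0.3  -2.59] M [-0.04 -0.15  0.05]
board 0.59 [507.9 176.  136.9]
board_tongue 0.61 [426.7 159.  137.8]
board_far_edge 0.87 [572.8 190.1 150.3]
board 0.74 [ 580.7 -213.    60.8]
board_tongue 0.61 [431.1 160.1 138.6]
board_far_edge 0.97 [569.2 195.2 145.2]
```

View pics/t2.png

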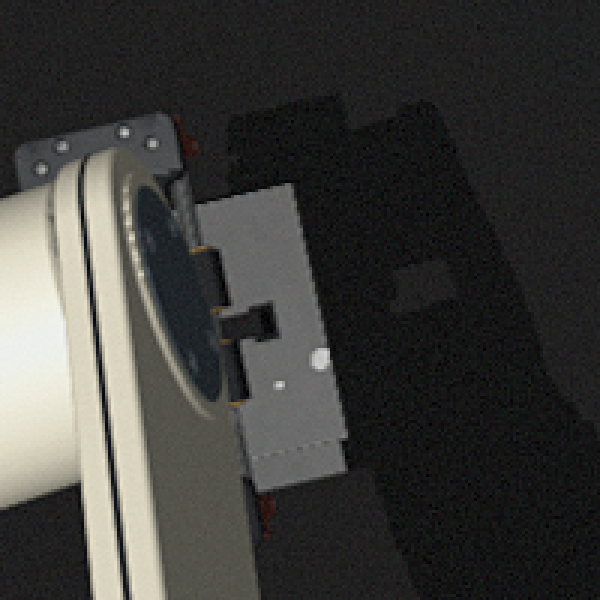

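The picture shows the board held level, its right edge running from (293,183) to (347,438) in the crop. I use that edge to find the sideways offset in the grip.

Run:
```python
from h import *
p=ctrl.get_image('top');o,R,y,t=state();rep()
uv=np.array([(294,183),(347,438),(347,470)])/3+[130,200]-1/3
Q=np.vstack([ray(p,uv[:2],147.5),ray(p,uv[2:],141.5)])
print(R.inv().apply(Q-o["ee_pos"]).round(1))
# target: above the bay. frame offset guess
L=np.array([518.8,-208.1]);th=np.radians(-6.55)
def lw(x,y):return L+np.array([np.cos(th)*x-np.sin(th)*y,np.sin(th)*x+np.cos(th)*y])
for x in(-20,0,20):print(x,lw(x,0))
plan([*lw(20,0),180],-6.55,0,11)
```

```text
t 7.63 pos [507.67 177.32 157.79] yaw/tilt 12.13 -0.77 w 11.51 F [ 0.76 -0.13 -3.76] M [-0.06 -0.12 -0.06]
[[ 63.1  55.9   9.4]
 [-62.6  54.1  11.1]
 [-77.9  49.9  17.3]]
-20 [ 498.93054622 -205.81859549]
0 [ 518.8 -208.1]
20 [ 538.66945378 -210.38140451]
[[0.0001, 0.0012, 0.0296], [-4.68, 35.05, -1.98]]
[[0.0001, 0.0012, 0.0296], [-3.64, 35.17, -1.99]]
[[0.0001, 0.0012, 0.0296], [-2.59, 35.26, -2.0]]
[[0.0001, 0.0012, 0.0296], [-1.54, 35.33, -2.0]]
[[0.0001, 0.0012, 0.0296], [-0.49, 35.36, -2.01]]
[[0.0001, 0.0012, 0.0296], [0.56, 35.35, -2.02]]
[[0.0001, 0.0012, 0.0296], [1.61, 35.32, -2.02]]
[[0.0001, 0.0012, 0.0296], [2.66, 35.26, -2.02]]
[[0.0001, 0.0012, 0.0296], [3.7, 35.16, -2.02]]
[[0.0001, 0.0012, 0.0296], [4.75, 35.04, -2.02]]
[[0.0001, 0.0012, 0.0296], [5.79, 34.88, -2.02]]
per row deg 1.6998281780002613 mm 35.415725147583586
```

Offsets in the grip check out: edge at y=55 and x from -62.6 to 63.1. Now I carry it over to the module.

```bash
python3 -m handwheel '[[[0,0.002,0.02],[-4,15,-5],0],[[0,0.002,0.03],[-4,28,-4],0],[[0,0.002,0.035],[-3,38,-3],0],[[0,0.002,0.035],[-2,40,-3],0],[[0,0.002,0.035],[-1,40,-2],0],[[0,0.002,0.035],[0,40,-2],0],[[0,0.002,0.035],[1,40,-2],0],[[0,0.002,0.035],[2,40,-2],0],[[0,0.002,0.035],[3,38,-2],0],[[0,0,0.02],[3,25,-2],0]]'; python3 -c "
from h import *
rep();plan([528.7,-209.2,165],-6.55,15,5)"
```

```text
t: 8.47
ee_pos: [523.1, -176.4, 180.3]
orientation: [-3.137, 0.168, 0.003]
ft_force: [0.1, -0.2, -3.7]
width: 11.5
t 8.47 pos [ 523.06 -176.36  180.28] yaw/tilt -6.12 -0.11 w 11.51 F [ 0.14 -0.18 -3.67] M [-0.   -0.09  0.02]
[[-0.0002, 0.0528, 0.0015], [1.83, 6.41, 3.05]]
[[-0.0002, 0.0528, 0.0015], [1.67, 6.41, 3.15]]
[[-0.0002, 0.0528, 0.0015], [1.51, 6.4, 3.23]]
[[-0.0002, 0.0528, 0.0015], [1.35, 6.4, 3.31]]
[[-0.0002, 0.0528, 0.0015], [1.18, 6.4, 3.38]]
per row deg 3.024175642797217 mm 7.331852367073094
```

```bash
python3 -m handwheel '[[[0,0.03,0],[0,2,1],0],[[0,0.04,0],[2,4,3],0],[[0,0.04,0],[2,4,3],0],[[0,0.04,0],[2,4,3],0],[[0,0.04,0],[1,4,3],0],[[0,0.04,0],[1,2,3],0],[[0,0.03,0],[1,1,1],0],[[0,0,0],[0,0,0],0],[[0,0,0],[0,0,0],0],[[0,0,0],[0,0,0],0]]'; python3 -c "
from h import *
rep();plan([528.7,-209.2,125],-6.55,15,5)"
```

```text
t: 9.3
ee_pos: [528.5, -207.7, 158.4]
orientation: [3.095, -0.185, 0.403]
ft_force: [0.0, 0.2, -2.9]
width: 11.6
t 9.3 pos [ 528.54 -207.68  158.39] yaw/tilt -6.84 14.82 w 11.59 F [ 0.04  0.15 -2.87] M [-0.02  0.26 -0.05]
[[0.0002, 0.0006, -0.001], [-1.64, 0.3, 6.47]]
[[0.0002, 0.0006, -0.001], [-1.65, 0.3, 6.47]]
[[0.0002, 0.0006, -0.001], [-1.65, 0.3, 6.47]]
[[0.0002, 0.0006, -0.001], [-1.66, 0.3, 6.47]]
[[0.0002, 0.0006, -0.001], [-1.66, 0.3, 6.47]]
per row deg 0.06624774831447715 mm 6.685524926494154
```

```bash
python3 -m handwheel '[[[0,0,-0.001],[-1.6,0.3,6.5],0],[[0,0,-0.001],[-1.6,0.3,6.5],0],[[0,0,-0.001],[-1.6,0.3,6.5],0],[[0,0,-0.001],[-1.6,0.3,6.5],0],[[0,0,-0.001],[-1,0.3,4],0],[[0,0,0],[0,0,0],0],[[0,0,0],[0,0,0],0],[[0,0,0],[0,0,0],0],[[0,0,0],[0,0,0],0],[[0,0,0],[0,0,0],0]]'
cat >> h.py <<'E'
L0=np.array([518.8,-208.1]);TH=-6.55
def brep(zg=23.8):
    rep();o,R,y,t=state();B=o["ee_pos"]+R.apply([[-79,0,zg],[63,0,zg-10],[63,0,zg]])
    c,s=np.cos(np.radians(TH)),np.sin(np.radians(TH));A=np.array([[c,s],[-s,c]])
    for n,b in zip(("tip","farTop","farBot"),B): print(n,(A@(b[:2]-L0)).round(1),round(b[2],1),end="; ")
    print("F loader",(A@o["ft_force"][:2]).round(2))
E
python3 -c "
from h import *
brep()
p=ctrl.get_image('scene');cv2.imwrite('pics/s3.png',p['pixels'][120:320,90:290,::-1].repeat(3,0).repeat(3,1))
p=ctrl.get_image('top');cv2.imwrite('pics/t3.png',p['pixels'][200:400,350:550,::-1].repeat(3,0).repeat(3,1))"
```

```text
t: 10.13
ee_pos: [530.3, -208.9, 123.5]
orientation: [3.096, -0.173, 0.399]
ft_force: [-0.3, -0.2, -3.7]
width: 11.5
t 10.13 pos [ 530.27 -208.86  123.48] yaw/tilt -6.41 14.68 w 11.48 F [-0.31 -0.19 -3.7 ] M [-0.02  0.21 -0.01]
tip [-58.9   0.4] 80.4; farTop [75.9  0.7] 126.1; farBot [78.5  0.7] 116.4; F loader [-0.29 -0.23]
```

View pics/s3.png

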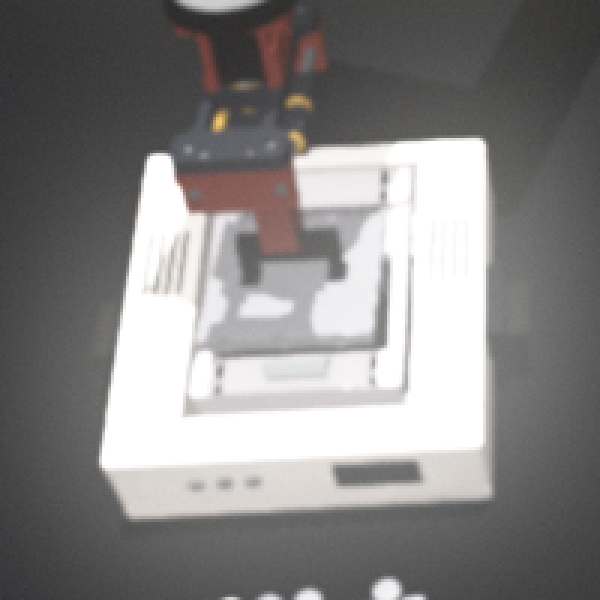

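View pics/t3.png

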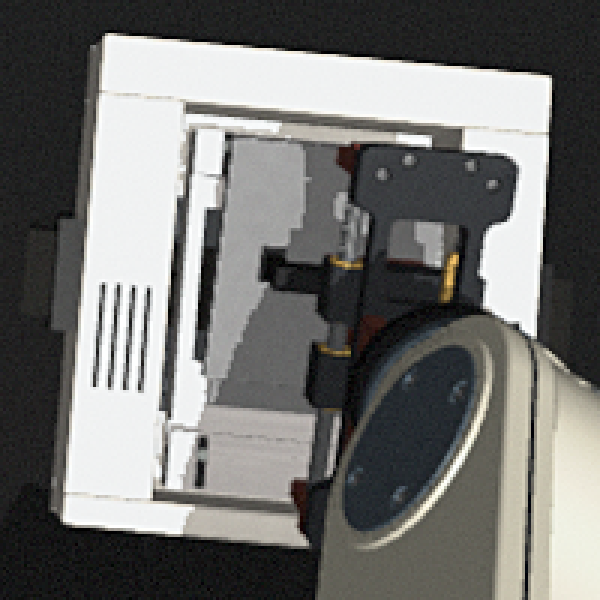

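The scene picture shows the board sloping inside the frame, its far edge at (290,350) clear of the catch at (295,370). I check the sideways alignment by overlaying the model on the first top picture.

Run:
```python
from h import *
p=ctrl.get_image('top');im=cv2.imread('pics/top0.png')[200:400,350:550]
im=cv2.convertScaleAbs(np.clip(im.astype(int)-150,0,255).astype(np.uint8),alpha=2.4)
im=cv2.resize(im,None,fx=4,fy=3,interpolation=2)
c,s=np.cos(np.radians(TH)),np.sin(np.radians(TH))
def W(x,y,z):q=L0+np.array([c*x-s*y,s*x+c*y]);return [*q,z]
def line(a,b,col):
    q=(proj(p,[W(*a),W(*b)])-[350,200]+.5)*[4,3]
    cv2.line(im,*[tuple(int(v) for v in r) for r in q],col,1)
o=-4
for y in(59,-59): line((-72+o,y,73),(63+o,y,73),(0,0,255)); line((-72+o,y,60),(63+o,y,60),(0,200,0))
line((-72+o,-50,73),(-72+o,50,73),(0,0,255));line((-35+o,-50,60),(-35+o,50,60),(0,200,0));line((47+o,-50,60),(47+o,50,60),(0,200,0));line((63+o,-59,78),(63+o,59,78),(0,0,255));line((63+o,-59,60),(63+o,59,60),(0,200,0))
for a,b in(((130,120),(130,-120)),((130,-120),(-130,-120)),((-130,-120),(-130,120)),((-130,120),(130,120))): line((*a,74),(*b,74),(255,0,0))
cv2.imwrite('pics/ov1.png',im)
```

```text
(no output)
```

View pics/ov1.png

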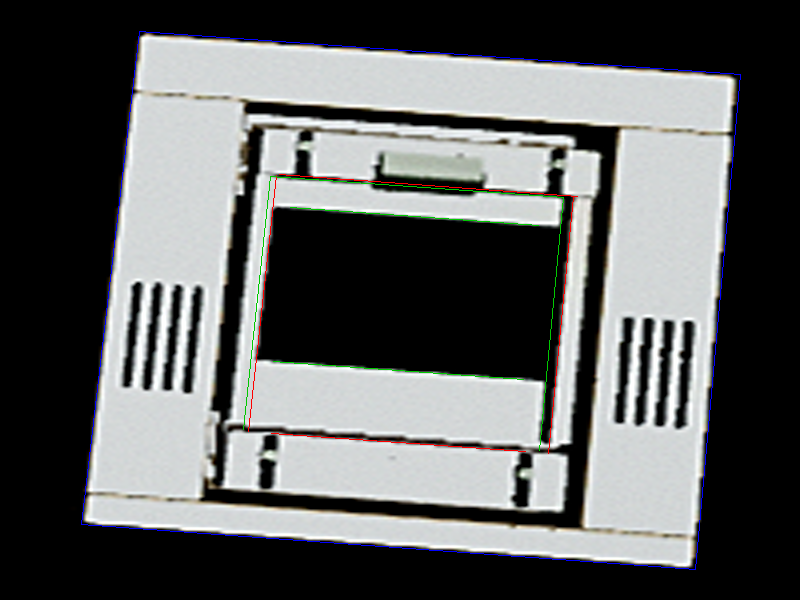

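The overlay fits closely: module outline, side walls, ledges at (400,365) and the far wall line at (420,185) all agree with an offset of about -4 mm. Next I lower onto the near ledge.

```bash
python3 -m handwheel '[[[0,0.002,0],[-1,0.1,4],0],[[0,0.002,0.001],[-1,0.1,4],0],[[0,0,0],[-1,0.1,3],0],[[0,0,0],[-0.6,0,2],0],[[0,0,0],[-0.4,0,1],0],[[0,0,0],[0,0,0],0],[[0,0,0],[0,0,0],0],[[0,0,0],[0,0,0],0],[[0,0,0],[0,0,0],0],[[0,0,0],[0,0,0],0]]'; python3 -c "
from h import *
brep()"
```

```text
t: 11.12
ee_pos: [530.0, -209.3, 107.6]
orientation: [3.095, -0.175, 0.406]
ft_force: [-0.3, -0.5, -3.0]
width: 11.5
t 11.12 pos [ 530.01 -209.28  107.61] yaw/tilt -6.47 14.96 w 11.51 F [-0.32 -0.5  -2.98] M [0.02 0.23 0.04]
tip [-58.9  -0. ] 64.2; farTop [75.7  0.2] 110.5; farBot [78.3  0.2] 100.9; F loader [-0.26 -0.54]
```

```bash
python3 -m handwheel '[[[0,0,0],[-0.2,0,0.8],0],[[0,0,0],[-0.2,0,0.8],0],[[0,0,0],[-0.2,0,0.6],0],[[0,0,0],[-0.1,0,0.5],0],[[0,0,0],[-0.1,0,0.5],0],[[0,0,0],[-0.1,0,0.5],0],[[0,0,0],[0,0,0],0],[[0,0,0],[0,0,0],0],[[0,0,0],[0,0,0],0],[[0,0,0],[0,0,0],0]]'; python3 -c "
from h import *
brep()"
```

```text
t: 11.95
ee_pos: [530.4, -209.4, 103.7]
orientation: [3.094, -0.175, 0.407]
ft_force: [0.4, 0.2, -3.1]
width: 11.7
t 11.95 pos [ 530.36 -209.4   103.74] yaw/tilt -6.47 15.0 w 11.72 F [ 0.39  0.2  -3.07] M [-0.05  0.22 -0.  ]
tip [-58.5  -0.1] 60.3; farTop [76.1  0.1] 106.7; farBot [78.6  0.1] 97.1; F loader [0.36 0.24]
```

```bash
python3 -m handwheel '[[[0,0,0],[-0.1,0,0.4],0],[[0,0,0],[-0.1,0,0.4],0],[[0,0,0],[-0.1,0,0.4],0],[[0,0,0],[-0.1,0,0.4],0],[[0,0,0],[0,0,0],0],[[0,0,0],[0,0,0],0],[[0,0,0],[0,0,0],0],[[0,0,0],[0,0,0],0],[[0,0,0],[0,0,0],0],[[0,0,0],[0,0,0],0]]'; python3 -c "
from h import *
brep()"
```

```text
t: 12.78
ee_pos: [531.0, -209.7, 102.6]
orientation: [3.094, -0.175, 0.409]
ft_force: [-0.0, 0.6, -1.9]
width: 11.5
t 12.78 pos [ 531.   -209.67  102.62] yaw/tilt -6.47 15.08 w 11.47 F [-0.02  0.61 -1.88] M [0.02 0.26 0.01]
tip [-57.8  -0.3] 59.1; farTop [76.7 -0.1] 105.7; farBot [79.3 -0.1] 96.0; F loader [-0.09  0.6 ]
```

The tongue touches the ledge at z 59. Fz rose by about 1 N. Now I slide towards the groove.

```bash
python3 -m handwheel '[[[0,0,0],[-2,0,-0.6],0],[[0,0,0],[-3,0,-0.8],0],[[0,0,0],[-3,0,-0.8],0],[[0,0,0],[-3,0,-0.8],0],[[0,0,0],[-2,0,-0.5],0],[[0,0,0],[-1,0,-0.2],0],[[0,0,0],[0,0,0],0],[[0,0,0],[0,0,0],0],[[0,0,0],[0,0,0],0],[[0,0,0],[0,0,0],0]]'; python3 -c "
from h import *
brep()"
```

```text
t: 13.62
ee_pos: [515.8, -208.3, 103.2]
orientation: [3.092, -0.176, 0.413]
ft_force: [0.3, -0.7, -2.7]
width: 11.6
t 13.62 pos [ 515.83 -208.32  103.24] yaw/tilt -6.49 15.22 w 11.61 F [ 0.29 -0.67 -2.74] M [-0.01  0.04 -0.01]
tip [-72.9  -0.7] 59.5; farTop [61.5 -0.5] 106.5; farBot [64.1 -0.5] 96.8; F loader [ 0.37 -0.63]
```

```bash
python3 -m handwheel '[[[0,0,0],[-1,-0.1,-0.2],0],[[0,0,0],[-1,-0.1,-0.2],0],[[0,0,0],[-1,-0.1,-0.2],0],[[0,0,0],[-1,-0.1,-0.2],0],[[0,0,0],[-0.5,0,-0.1],0],[[0,0,0],[-0.5,0,-0.1],0],[[0,0,0],[0,0,0],0],[[0,0,0],[0,0,0],0],[[0,0,0],[0,0,0],0],[[0,0,0],[0,0,0],0]]'; python3 -c "
from h import *
brep()"
```

```text
t: 14.45
ee_pos: [511.2, -207.6, 103.3]
orientation: [3.091, -0.176, 0.415]
ft_force: [0.4, -0.5, -1.4]
width: 11.5
t 14.45 pos [ 511.23 -207.58  103.26] yaw/tilt -6.48 15.31 w 11.52 F [ 0.37 -0.52 -1.43] M [-0.    0.09  0.01]
tip [-77.5  -0.5] 59.4; farTop [56.8 -0.3] 106.6; farBot [59.5 -0.3] 96.9; F loader [ 0.43 -0.48]
```

```bash
python3 -m handwheel '[[[0,0,0],[-0.7,0,-0.2],0],[[0,0,0],[-0.7,0,-0.2],0],[[0,0,0],[-0.7,0,-0.2],0],[[0,0,0],[-0.7,0,-0.2],0],[[0,0,0],[-0.7,0,-0.2],0],[[0,0,0],[0,0,0],0],[[0,0,0],[0,0,0],0],[[0,0,0],[0,0,0],0],[[0,0,0],[0,0,0],0],[[0,0,0],[0,0,0],0]]'; python3 -c "
from h import *
brep()"
```

```text
t: 15.28
ee_pos: [509.3, -207.5, 104.3]
orientation: [3.089, -0.176, 0.421]
ft_force: [3.0, 0.4, -2.2]
width: 11.5
t 15.28 pos [ 509.33 -207.53  104.32] yaw/tilt -6.49 15.54 w 11.5 F [ 3.02  0.36 -2.18] M [ 0.17 -0.36 -0.01]
tip [-79.2  -0.7] 60.2; farTop [54.9 -0.5] 107.9; farBot [57.6 -0.5] 98.3; F loader [2.96 0.71]
```

Seal contact: Fx 3 N with the tip at -79.2. I push it back gradually.

```bash
python3 -m handwheel '[[[0,-0.001,0],[-0.7,0,0.1],0],[[0,-0.001,0],[-0.7,0,0.1],0],[[0,-0.001,0],[-0.7,0,0],0],[[0,0,0],[-0.7,0,0],0],[[0,0,0],[-0.7,0,0],0],[[0,0,0],[-0.5,0,0],0],[[0,0,0],[-0.5,0,0],0],[[0,0,0],[-0.5,0,0],0],[[0,0,0],[-0.4,0,0],0],[[0,0,0],[-0.4,0,0],0]]'; python3 -c "
from h import *
brep()"
```

```text
t: 16.12
ee_pos: [508.1, -207.9, 105.2]
orientation: [3.086, -0.177, 0.43]
ft_force: [4.8, 2.1, -1.2]
width: 11.5
t 16.12 pos [ 508.08 -207.9   105.15] yaw/tilt -6.54 15.89 w 11.55 F [ 4.78  2.07 -1.24] M [ 0.38 -0.77  0.05]
tip [-80.1  -1.2] 60.6; farTop [53.7 -1.1] 109.1; farBot [56.4 -1.1] 99.5; F loader [4.51 2.6 ]
```

```bash
python3 -m handwheel '[[[0,-0.004,0],[-0.7,-0.2,0],0],[[0,-0.004,0],[-0.8,-0.2,0],0],[[0,-0.004,0],[-0.8,-0.2,0],0],[[0,-0.004,0],[-0.8,-0.2,0],0],[[0,-0.004,0],[-0.8,-0.1,0],0],[[0,-0.004,0],[-0.8,-0.1,0],0],[[0,-0.003,0],[-0.8,-0.1,0],0],[[0,-0.003,0],[-0.8,-0.1,0],0],[[0,-0.003,0],[-0.8,0,0],0],[[0,-0.003,0],[-0.8,0,0],0]]'; python3 -c "
from h import *
brep()"
```

```text
t: 16.95
ee_pos: [505.8, -207.8, 105.3]
orientation: [3.089, -0.179, 0.39]
ft_force: [6.0, 1.1, -2.2]
width: 11.6
t 16.95 pos [ 505.78 -207.77  105.32] yaw/tilt -6.58 14.43 w 11.63 F [ 6.03  1.13 -2.16] M [ 0.42 -1.15  0.14]
tip [-83.5  -1.3] 62.6; farTop [51.5 -1.3] 107.7; farBot [54.  -1.4] 98.0; F loader [5.87 1.81]
```

```bash
cat >> h.py <<'E'
def tipplan(xt,yt,zt,tilt,n,zg=23.8):
    G=Rt(TH,tilt);c,s=np.cos(np.radians(TH)),np.sin(np.radians(TH))
    T=np.array([*(L0+[c*xt-s*yt,s*xt+c*yt]),zt])
    plan(T-G.apply([-79,0,zg]),TH,tilt,n)
E
python3 -c "
from h import *
tipplan(-83.7,-0.5,60,8,10)"
```

```text
[[0.0009, -0.0112, -0.0001], [0.14, -0.08, 1.15]]
[[0.0009, -0.0112, -0.0001], [0.15, -0.08, 1.14]]
[[0.0009, -0.0112, -0.0001], [0.16, -0.07, 1.14]]
[[0.0009, -0.0112, -0.0001], [0.18, -0.07, 1.14]]
[[0.0009, -0.0112, -0.0001], [0.19, -0.07, 1.14]]
[[0.0009, -0.0112, -0.0001], [0.2, -0.07, 1.14]]
[[0.0009, -0.0112, -0.0001], [0.21, -0.07, 1.13]]
[[0.0009, -0.0112, -0.0001], [0.23, -0.07, 1.13]]
[[0.0009, -0.0112, -0.0001], [0.24, -0.07, 1.13]]
[[0.0009, -0.0112, -0.0001], [0.25, -0.07, 1.13]]
per row deg 0.6454674968946665 mm 1.156261528318154
```

```bash
python3 -m handwheel '[[[0,-0.01,0],[-0.6,-0.1,1.2],0],[[0,-0.012,0],[-0.6,-0.1,1.2],0],[[0,-0.012,0],[-0.6,-0.1,1.2],0],[[0,-0.012,0],[-0.6,-0.1,1.2],0],[[0,-0.012,0],[-0.5,-0.1,1.2],0],[[0,-0.012,0],[-0.5,-0.1,1.1],0],[[0,-0.01,0],[-0.5,-0.1,1],0],[[0,-0.008,0],[-0.5,-0.1,0.8],0],[[0,-0.004,0],[-0.6,0,0.3],0],[[0,-0.003,0],[-0.6,0,0.1],0]]'; python3 -c "
from h import *
brep()
tipplan(-83.7,-0.5,60,8,10)"
```

```text
t: 17.78
ee_pos: [510.2, -208.3, 98.1]
orientation: [3.103, -0.183, 0.262]
ft_force: [5.0, 1.6, -1.1]
width: 12.0
t 17.78 pos [ 510.24 -208.34   98.09] yaw/tilt -6.68 9.71 w 11.97 F [ 4.96  1.59 -1.15] M [ 0.39 -0.87  0.09]
tip [-82.3  -1.3] 61.3; farTop [55.9 -1.5] 95.1; farBot [57.6 -1.7] 85.3; F loader [4.74 2.15]
[[0.0013, -0.003, -0.0002], [-0.09, -0.08, 0.34]]
[[0.0013, -0.003, -0.0002], [-0.09, -0.08, 0.34]]
[[0.0013, -0.003, -0.0002], [-0.09, -0.07, 0.34]]
[[0.0013, -0.003, -0.0002], [-0.09, -0.07, 0.34]]
[[0.0013, -0.003, -0.0002], [-0.09, -0.07, 0.34]]
[[0.0013, -0.003, -0.0002], [-0.08, -0.07, 0.34]]
[[0.0013, -0.003, -0.0002], [-0.08, -0.07, 0.34]]
[[0.0013, -0.003, -0.0002], [-0.08, -0.07, 0.34]]
[[0.0013, -0.003, -0.0002], [-0.08, -0.07, 0.34]]
[[0.0013, -0.003, -0.0002], [-0.08, -0.07, 0.34]]
per row deg 0.18589481150566406 mm 0.3611507956034195
```

```bash
python3 -m handwheel '[[[0,-0.002,0],[-0.8,-0.3,0.3],0],[[0,-0.002,0],[-0.8,-0.3,0.3],0],[[0,-0.002,0],[-0.8,-0.3,0.3],0],[[0,-0.003,0],[-0.8,-0.3,0.3],0],[[0,-0.006,0],[-0.8,-0.3,0.4],0],[[0,-0.006,0],[-0.8,-0.2,0.4],0],[[0,-0.006,0],[-0.8,-0.2,0.4],0],[[0,-0.006,0],[-0.8,-0.2,0.4],0],[[0,-0.006,0],[-0.8,-0.2,0.4],0],[[0,-0.006,0],[-0.8,-0.2,0.4],0]]'; python3 -c "
from h import *
brep()
tipplan(-83.7,-0.5,60,6,10)
p=ctrl.get_image('scene');cv2.imwrite('pics/s4.png',p['pixels'][120:320,90:290,::-1].repeat(3,0).repeat(3,1))"
```

```text
t: 18.62
ee_pos: [510.9, -208.4, 96.5]
orientation: [3.103, -0.184, 0.217]
ft_force: [6.1, 1.3, -2.5]
width: 11.5
t 18.62 pos [ 510.95 -208.39   96.49] yaw/tilt -6.71 8.07 w 11.47 F [ 6.1   1.26 -2.52] M [ 0.29 -1.11  0.11]
tip [-82.6  -1.4] 61.8; farTop [56.5 -1.6] 91.7; farBot [57.9 -1.8] 81.8; F loader [5.92 1.95]
[[0.0018, -0.0036, -0.0003], [-0.05, -0.08, 0.45]]
[[0.0018, -0.0036, -0.0003], [-0.05, -0.08, 0.45]]
[[0.0018, -0.0036, -0.0003], [-0.05, -0.07, 0.45]]
[[0.0018, -0.0036, -0.0003], [-0.04, -0.07, 0.45]]
[[0.0018, -0.0036, -0.0003], [-0.04, -0.07, 0.45]]
[[0.0018, -0.0036, -0.0003], [-0.04, -0.07, 0.45]]
[[0.0018, -0.0036, -0.0003], [-0.04, -0.07, 0.45]]
[[0.0018, -0.0036, -0.0003], [-0.04, -0.07, 0.45]]
[[0.0018, -0.0036, -0.0003], [-0.04, -0.07, 0.45]]
[[0.0018, -0.0036, -0.0003], [-0.03, -0.07, 0.45]]
per row deg 0.23151763625165206 mm 0.4612818404652483
```

View pics/s4.png

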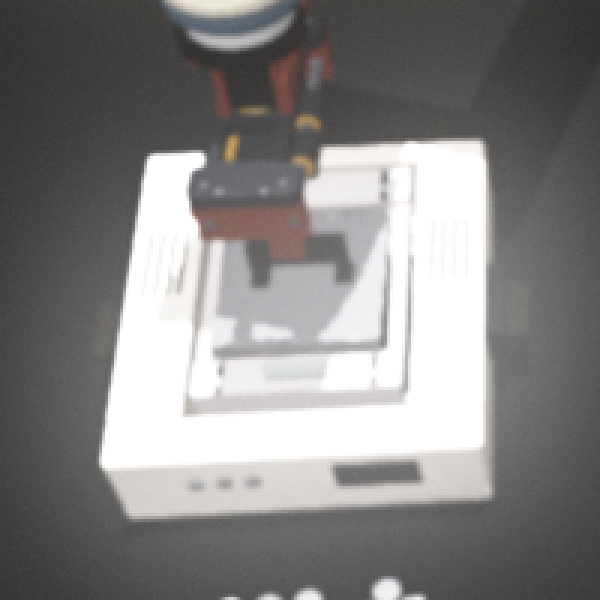

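The picture shows the board in the frame, its far edge at (300,348) just robot-side of the catch at (295,368). I overlay the model to check for slip in the grip and the sideways gap.

```bash
cat >> h.py <<'E'
def overlay(p,u0,v0,w,hh,k,fn,zg=23.8,o_=-3.5):
    o,R,_,_=state();im=p['pixels'][v0:v0+hh,u0:u0+w,::-1]
    im=cv2.resize(im,None,fx=k,fy=k,interpolation=2)
    c,s=np.cos(np.radians(TH)),np.sin(np.radians(TH))
    W=lambda x,y,z:[*(L0+np.array([c*x-s*y,s*x+c*y])),z]
    B=lambda x,y,z:o["ee_pos"]+R.apply([x,-y,zg-z])
    def ln(a,b,f,col):
        q=(proj(p,[f(*a),f(*b)])-[u0,v0]+.5)*k;cv2.line(im,*[tuple(int(v) for v in r) for r in q],col,1)
    for z,col in((10,(0,0,255)),(0,(255,0,255))):
        r=[(63,55,z),(63,-55,z),(-63,-55,z),(-63,55,z)]
        for i in range(4): ln(r[i],r[i-1],B,col)
    for y in(59,-59): ln((-72+o_,y,73),(63+o_,y,73),W,(0,200,0))
    ln((63+o_,-59,78),(63+o_,59,78),W,(0,200,0));ln((-72+o_,-59,73),(-72+o_,59,73),W,(0,200,0))
    cv2.imwrite(fn,im)
E
python3 -c "
from h import *
p=ctrl.get_image('scene');overlay(p,135,160,110,110,5,'pics/ov4.png')
"
```

```text
(no output)
```

View pics/ov4.png

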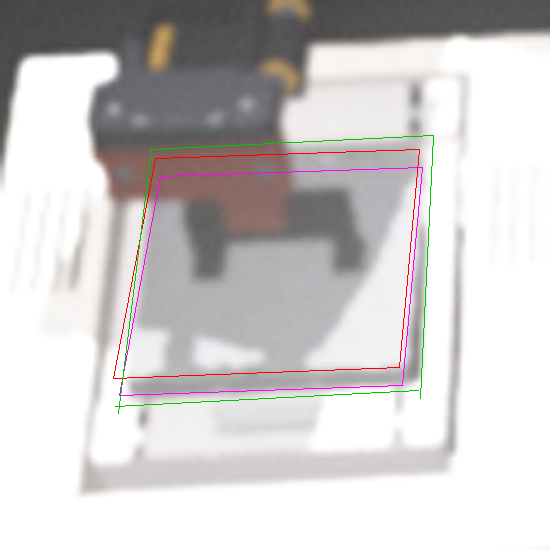

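```bash
python3 -c "
from h import *
brep()
p=ctrl.get_image('top');overlay(p,390,225,120,120,5,'pics/ov5.png')
"
```

```text
t 18.72 pos [ 510.98 -208.36   96.45] yaw/tilt -6.7 8.07 w 11.42 F [ 5.82  0.79 -1.02] M [ 0.2  -1.08  0.05]
tip [-82.6  -1.4] 61.8; farTop [56.6 -1.6] 91.6; farBot [58.  -1.7] 81.7; F loader [5.69 1.45]
```

View pics/ov5.png

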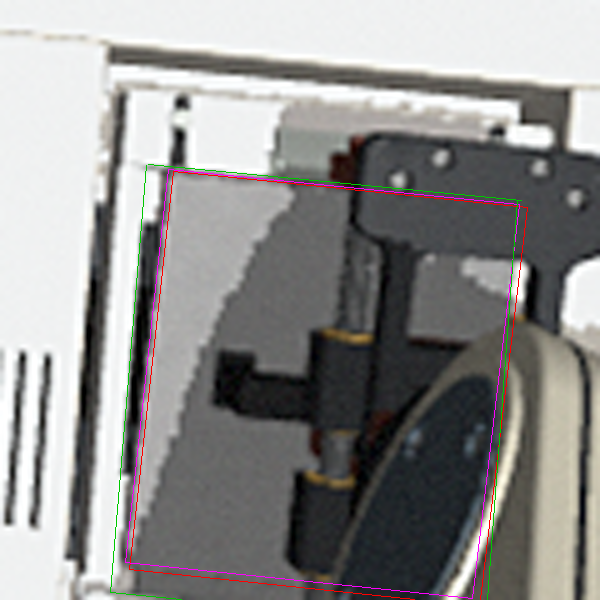

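The top overlay puts the board's left edge within about 2 mm of prediction, and the gaps to both walls are open, so the sideways position is fine. I press the seal a bit further before lowering.

```bash
python3 -m handwheel '[[[0,-0.004,0],[-0.9,0,0.3],0],[[0,-0.004,0],[-1,0,0.4],0],[[0,-0.004,0],[-1,0,0.4],0],[[0,-0.004,0],[-1,0,0.4],0],[[0,-0.004,0],[-1.1,0,0.4],0],[[0,-0.004,0],[-1.1,0,0.4],0],[[0,-0.004,0],[-1.1,0,0.4],0],[[0,-0.004,0],[-1.1,0,0.4],0],[[0,-0.004,0],[-1.1,0,0.4],0],[[0,-0.004,0],[-1.1,0,0.4],0]]'; python3 -c "
from h import *
brep()
tipplan(-84,-1,60,3,10)"
```

```text
t: 19.6
ee_pos: [511.6, -208.8, 95.0]
orientation: [3.103, -0.188, 0.189]
ft_force: [6.9, 0.9, -1.1]
width: 11.3
t 19.6 pos [ 511.6  -208.82   95.02] yaw/tilt -6.86 7.03 w 11.33 F [ 6.9   0.89 -1.13] M [ 0.47 -1.28  0.09]
tip [-82.6  -1.6] 61.7; farTop [57.1 -2.2] 89.0; farBot [58.4 -2.4] 79.1; F loader [6.75 1.67]
[[0.002, -0.007, -0.0006], [-0.02, -0.07, 0.71]]
[[0.002, -0.007, -0.0006], [-0.01, -0.07, 0.71]]
[[0.002, -0.007, -0.0006], [-0.01, -0.07, 0.71]]
[[0.002, -0.007, -0.0006], [-0.0, -0.06, 0.71]]
[[0.002, -0.007, -0.0006], [0.0, -0.06, 0.71]]
[[0.002, -0.007, -0.0006], [0.01, -0.06, 0.71]]
[[0.002, -0.007, -0.0006], [0.01, -0.06, 0.71]]
[[0.002, -0.007, -0.0006], [0.02, -0.06, 0.71]]
[[0.002, -0.007, -0.0006], [0.02, -0.06, 0.71]]
[[0.002, -0.007, -0.0006], [0.03, -0.06, 0.71]]
per row deg 0.42069839107209805 mm 0.7170300860188318
```

```bash
python3 -m handwheel '[[[0.003,-0.002,-0.001],[-1.3,0,0.4],0],[[0.003,-0.002,-0.001],[-1.4,0,0.4],0],[[0.003,-0.002,-0.001],[-1.5,0,0.4],0],[[0.003,-0.002,-0.001],[-1.5,0,0.4],0],[[0.003,-0.002,-0.001],[-1.6,0,0.4],0],[[0.003,-0.002,-0.001],[-1.6,0,0.4],0],[[0.003,-0.002,0],[-1.6,0,0.4],0],[[0.003,-0.002,0],[-1.6,0,0.4],0],[[0.003,-0.002,0],[-1.6,0,0.4],0],[[0.003,-0.002,0],[-1.6,0,0.4],0]]'; python3 -c "
from h import *
brep()
tipplan(-84,-1,60,3,10)"
```

```text
t: 20.43
ee_pos: [511.6, -208.7, 95.2]
orientation: [-3.129, 0.181, -0.209]
ft_force: [7.5, 3.0, 1.2]
width: 11.7
t 20.43 pos [ 511.58 -208.7    95.24] yaw/tilt -6.66 7.62 w 11.73 F [7.49 2.96 1.23] M [ 0.51 -1.3   0.07]
tip [-82.3  -1.1] 61.2; farTop [57.2 -1.4] 89.9; farBot [58.5 -1.4] 80.0; F loader [7.1  3.79]
[[-0.0008, -0.0081, -0.0002], [-0.02, -0.04, 0.74]]
[[-0.0008, -0.0081, -0.0002], [-0.02, -0.04, 0.74]]
[[-0.0008, -0.0081, -0.0002], [-0.01, -0.04, 0.74]]
[[-0.0008, -0.0081, -0.0002], [-0.0, -0.04, 0.74]]
[[-0.0008, -0.0081, -0.0002], [0.0, -0.04, 0.74]]
[[-0.0008, -0.0081, -0.0002], [0.01, -0.04, 0.74]]
[[-0.0008, -0.0081, -0.0002], [0.01, -0.04, 0.74]]
[[-0.0008, -0.0081, -0.0002], [0.02, -0.04, 0.74]]
[[-0.0008, -0.0081, -0.0002], [0.03, -0.04, 0.74]]
[[-0.0008, -0.0081, -0.0002], [0.03, -0.04, 0.74]]
per row deg 0.4646239513656189 mm 0.7387484794053953
```

```bash
python3 -m handwheel '[[[0,-0.008,0],[-1.3,0,0.7],0],[[0,-0.008,0],[-1.3,0,0.7],0],[[0,-0.008,0],[-1.3,0,0.7],0],[[0,-0.008,0],[-1.3,0,0.7],0],[[0,-0.008,0],[-1.3,0,0.7],0],[[0,-0.008,0],[-1.3,0,0.7],0],[[0,-0.008,0],[-1.3,0,0.7],0],[[0,-0.008,0],[-1.3,0,0.7],0],[[0,-0.008,0],[-1.3,0,0.7],0],[[0,-0.008,0],[-1.3,0,0.7],0]]'; python3 -c "
from h import *
brep()
tipplan(-84,-1,60,1,10)"
```

```text
t: 21.27
ee_pos: [511.8, -208.9, 93.5]
orientation: [-3.133, 0.186, -0.122]
ft_force: [4.8, 3.1, 3.6]
width: 11.8
t 21.27 pos [ 511.84 -208.89   93.49] yaw/tilt -6.8 4.45 w 11.77 F [4.75 3.11 3.57] M [ 0.49 -1.12  0.03]
tip [-83.7  -1.1] 63.6; farTop [57.1 -1.8] 84.6; farBot [57.8 -1.7] 74.7; F loader [4.37 3.63]
[[-0.0005, -0.006, -0.0004], [0.07, -0.05, 0.84]]
[[-0.0005, -0.006, -0.0004], [0.08, -0.05, 0.84]]
[[-0.0005, -0.006, -0.0004], [0.09, -0.05, 0.84]]
[[-0.0005, -0.006, -0.0004], [0.09, -0.05, 0.84]]
[[-0.0005, -0.006, -0.0004], [0.1, -0.06, 0.84]]
[[-0.0005, -0.006, -0.0004], [0.1, -0.06, 0.84]]
[[-0.0005, -0.006, -0.0004], [0.11, -0.06, 0.84]]
[[-0.0005, -0.006, -0.0004], [0.11, -0.06, 0.84]]
[[-0.0005, -0.006, -0.0004], [0.12, -0.06, 0.84]]
[[-0.0005, -0.006, -0.0004], [0.12, -0.06, 0.83]]
per row deg 0.3474129855711662 mm 0.8454020134410059
```

The far edge is on the catch slope. The tongue is riding high, so I press down more than I rotate.

```bash
python3 -m handwheel '[[[0,0,0],[-0.9,0,1],0],[[0,0,0],[-0.9,0,1.2],0],[[0,0,0],[-0.9,0,1.4],0],[[0,0,0],[-0.9,0,1.6],0],[[0,-0.002,0],[-0.9,0,1.6],0],[[0,-0.002,0],[-0.9,0,1.6],0],[[0,-0.002,0],[-0.9,0,1.6],0],[[0,-0.002,0],[-0.9,0,1.6],0],[[0,-0.002,0],[-0.9,0,1.6],0],[[0,-0.002,0],[-0.9,0,1.6],0]]'; python3 -c "
from h import *
brep()
p=ctrl.get_image('scene');overlay(p,135,160,110,110,5,'pics/ov6.png')"
```

```text
t: 22.1
ee_pos: [512.7, -208.9, 92.2]
orientation: [3.131, -0.186, 0.139]
ft_force: [0.3, 5.1, 17.5]
width: 11.4
t 22.1 pos [ 512.7  -208.9    92.17] yaw/tilt -6.82 5.06 w 11.43 F [ 0.25  5.14 17.54] M [ 0.74 -0.37  0.1 ]
tip [-82.6  -1.1] 61.5; farTop [58.  -1.8] 84.0; farBot [58.9 -1.7] 74.0; F loader [-0.34  5.14]
```

View pics/ov6.png

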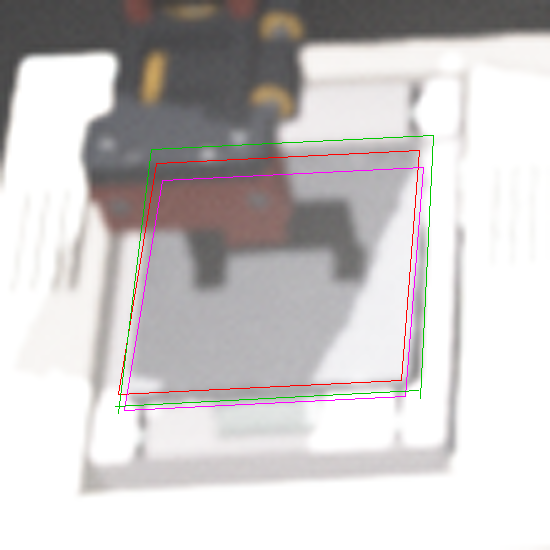

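Down force is about 20 N at 5° of slope, with the edge on the catch. I add a tilting moment so the far edge takes more of the load, and ease the side force.

```bash
python3 -m handwheel '[[[0,-0.006,0],[-0.6,-0.3,1.4],0],[[0,-0.008,0],[-0.6,-0.4,1.4],0],[[0,-0.01,0],[-0.6,-0.4,1.4],0],[[0,-0.01,0],[-0.6,-0.4,1.4],0],[[0,-0.01,0],[-0.6,-0.4,1.4],0],[[0,-0.01,0],[-0.6,-0.4,1.4],0],[[0,-0.01,0],[-0.6,-0.4,1.4],0],[[0,-0.01,0],[-0.6,-0.4,1.4],0],[[0,-0.01,0],[-0.6,-0.4,1.4],0],[[0,-0.01,0],[-0.6,-0.4,1.4],0]]'; python3 -c "
from h import *
brep();tipplan(-83,-0,60,1,10)"
```

```text
t: 22.98
ee_pos: [511.4, -208.7, 91.8]
orientation: [3.131, -0.185, 0.011]
ft_force: [-0.5, 1.0, 13.3]
width: 11.5
t 22.98 pos [ 511.44 -208.68   91.78] yaw/tilt -6.76 0.41 w 11.52 F [-0.51  1.01 13.33] M [ 0.26 -0.33  0.04]
tip [-86.1  -1.2] 67.4; farTop [55.9 -1.7] 78.4; farBot [55.9 -1.7] 68.4; F loader [-0.62  0.95]
[[0.0004, 0.001, -0.0004], [0.28, -0.15, 0.66]]
[[0.0004, 0.001, -0.0004], [0.28, -0.14, 0.66]]
[[0.0004, 0.001, -0.0004], [0.28, -0.14, 0.66]]
[[0.0004, 0.001, -0.0004], [0.27, -0.14, 0.66]]
[[0.0004, 0.001, -0.0004], [0.27, -0.14, 0.66]]
[[0.0004, 0.001, -0.0004], [0.27, -0.14, 0.66]]
[[0.0004, 0.001, -0.0004], [0.27, -0.14, 0.66]]
[[0.0004, 0.001, -0.0004], [0.27, -0.14, 0.66]]
[[0.0004, 0.001, -0.0004], [0.27, -0.14, 0.66]]
[[0.0004, 0.001, -0.0004], [0.27, -0.14, 0.66]]
per row deg 0.0674332114388096 mm 0.7318092805687231
```

```bash
python3 -c "
from h import *
p=ctrl.get_image('scene');overlay(p,135,160,110,110,5,'pics/ov7.png')
p=ctrl.get_image('top');overlay(p,390,225,120,120,5,'pics/ov8.png')"
```

```text
(no output)
```

View pics/ov7.png

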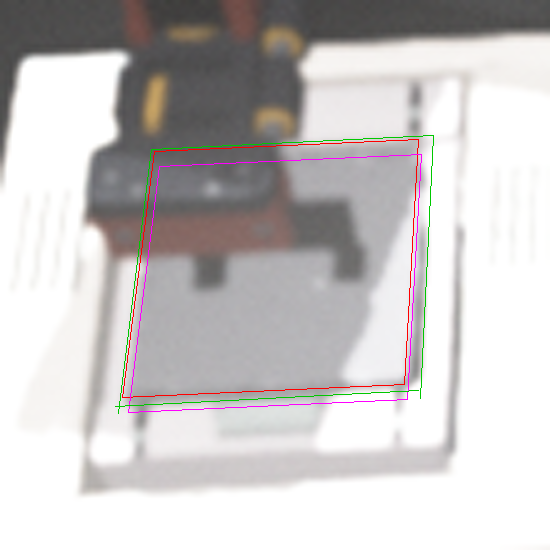

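View pics/ov8.png

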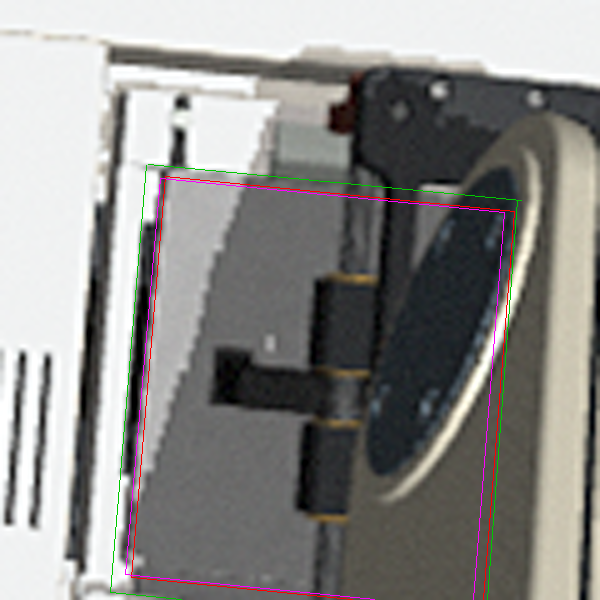

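The pictures show the board still sloping about 6° with its far edge on the catch (top picture (160,170)), while the tool has turned level. So the bar has turned a little in the jaws. I bring the tool back to the board's slope and push the seal right home before pressing again.

```bash
python3 -m handwheel '[[[0,0.012,0],[-0.5,0,-0.5],0],[[0,0.012,0],[-0.5,0,0],0],[[0,0.012,0],[-0.5,0,0],0],[[0,0.014,0],[-0.8,0,-0.2],0],[[0,0.014,0],[-1,0,-0.2],0],[[0,0.014,0],[-1.2,0,-0.2],0],[[0,0.014,0],[-1.5,0,-0.2],0],[[0,0.012,0],[-1.8,0,-0.2],0],[[0,0.008,0],[-2,0,0],0],[[0,0,0],[-2,0,0],0]]'; python3 -c "
from h import *
brep()"
```

```text
t: 23.92
ee_pos: [509.2, -209.1, 96.8]
orientation: [3.11, -0.186, 0.237]
ft_force: [8.1, 4.7, 3.5]
width: 11.3
t 23.92 pos [ 509.17 -209.08   96.8 ] yaw/tilt -6.79 8.75 w 11.31 F [8.05 4.7  3.49] M [ 0.67 -1.28  0.14]
tip [-83.9  -1.9] 61.3; farTop [54.9 -2.5] 92.7; farBot [56.4 -2.5] 82.9; F loader [7.47 5.59]
```

```bash
python3 -m handwheel '[[[0,-0.002,0],[-2,-0.7,0.2],0],[[0,-0.003,0],[-2,-0.7,0.2],0],[[0,-0.003,0],[-2,-0.7,0.2],0],[[0,-0.003,0],[-2.2,-0.8,0.2],0],[[0,-0.003,0],[-2.2,-0.8,0.2],0],[[0,-0.003,0],[-2.2,-0.8,0.2],0],[[0,-0.003,0],[-2.2,-0.8,0.2],0],[[0,-0.003,0],[-2.2,-0.8,0.2],0],[[0,-0.003,0],[-2.2,-0.8,0.2],0],[[0,-0.003,0],[-2.2,-0.8,0.2],0]]'; python3 -c "
from h import *
brep()"
```

```text
t: 24.75
ee_pos: [506.5, -208.2, 100.7]
orientation: [3.091, -0.184, 0.263]
ft_force: [7.9, -1.3, -0.2]
width: 11.6
t 24.75 pos [ 506.51 -208.23  100.66] yaw/tilt -6.69 9.8 w 11.57 F [ 7.88 -1.32 -0.15] M [-0.04 -1.44  0.08]
tip [-86.   -1.9] 63.8; farTop [52.2 -2. ] 97.8; farBot [53.9 -2.3] 87.9; F loader [ 7.98 -0.41]
```

```bash
python3 -c "
from h import *
p=ctrl.get_image('scene');overlay(p,135,160,110,110,5,'pics/ov9.png')
p=ctrl.get_image('top');overlay(p,390,225,120,120,5,'pics/ov10.png')"
```

```text
(no output)
```

View pics/ov9.png

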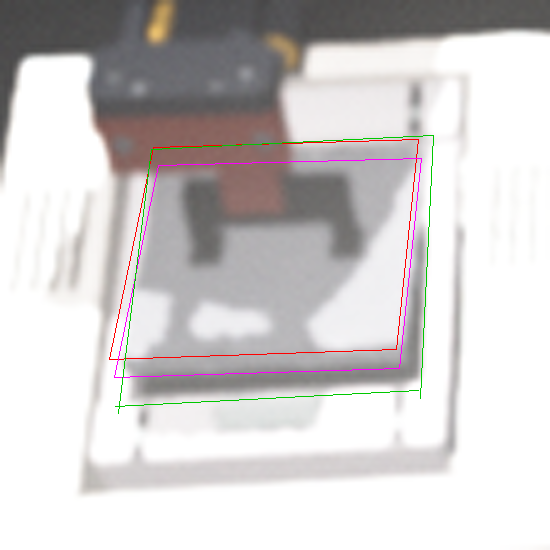

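View pics/ov10.png

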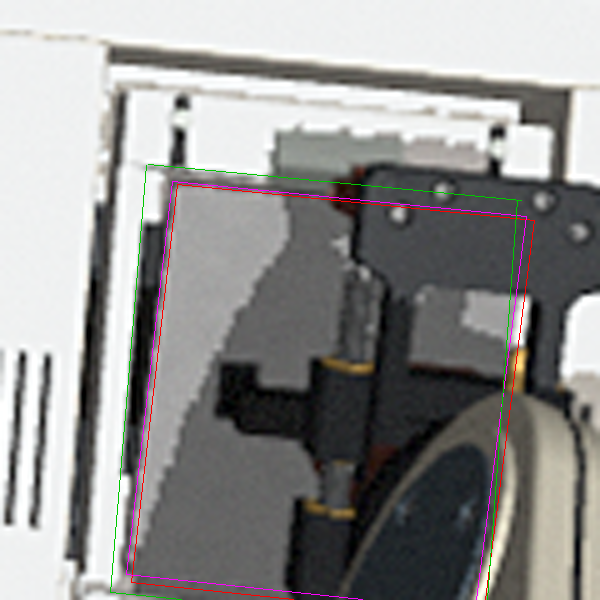

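The pictures show the far edge now well clear of the wall: top picture edge at (172,180), 3 mm short of the wall line. The seal is at its stop. The board has slid about 3 mm down in the jaws, so I allow for that and lower while holding the push.

```bash
python3 -m handwheel '[[[0,-0.008,0],[-1.7,-0.6,0.8],0],[[0,-0.01,0],[-1.7,-0.6,1],0],[[0,-0.01,0],[-1.7,-0.6,1],0],[[0,-0.01,0],[-1.7,-0.6,1],0],[[0,-0.01,0],[-1.7,-0.6,1],0],[[0,-0.01,0],[-1.7,-0.6,1],0],[[0,-0.01,0],[-1.7,-0.6,1],0],[[0,-0.01,0],[-1.7,-0.6,1],0],[[0,-0.01,0],[-1.7,-0.6,1],0],[[0,-0.01,0],[-1.7,-0.6,1],0]]'; python3 -c "
from h import *
brep(27)"
```

```text
t: 25.68
ee_pos: [509.2, -208.8, 95.9]
orientation: [3.087, -0.187, 0.177]
ft_force: [7.1, 0.1, 0.0]
width: 11.3
t 25.68 pos [ 509.23 -208.82   95.9 ] yaw/tilt -6.8 6.68 w 11.32 F [7.13 0.15 0.03] M [ 0.17 -1.38  0.17]
tip [-84.8  -2.5] 59.9; farTop [55.1 -2.7] 86.4; farBot [56.3 -3.1] 76.4; F loader [7.07 0.96]
```

```bash
python3 -c "
from h import *
tipplan(-84.5,-1,60,2,10,27)"|head -1; python3 -m handwheel '[[[0.003,-0.008,-0.001],[-1.7,-0.6,1.2],0],[[0.003,-0.008,-0.001],[-1.7,-0.6,1.3],0],[[0.003,-0.008,-0.001],[-1.7,-0.6,1.4],0],[[0.003,-0.008,0],[-1.7,-0.6,1.5],0],[[0.003,-0.008,0],[-1.7,-0.6,1.6],0],[[0.003,-0.008,0],[-1.7,-0.6,1.8],0],[[0.003,-0.008,0],[-1.7,-0.6,1.8],0],[[0.003,-0.008,0],[-1.7,-0.6,1.8],0],[[0.003,-0.008,0],[-1.7,-0.6,1.8],0],[[0.003,-0.008,0],[-1.7,-0.6,1.8],0]]'; python3 -c "
from h import *
brep(27)"
```

```text
[[0.0037, -0.0082, -0.0006], [0.22, -0.11, 0.64]]
t: 26.52
ee_pos: [512.3, -209.0, 90.3]
orientation: [3.111, -0.182, 0.123]
ft_force: [0.8, 1.8, 16.6]
width: 11.6
t 26.52 pos [ 512.26 -209.01   90.3 ] yaw/tilt -6.66 4.58 w 11.61 F [ 0.76  1.84 16.63] M [ 0.35 -0.36  0.05]
tip [-83.  -2.] 57.1; farTop [57.8 -2.1] 78.4; farBot [58.6 -2.3] 68.4; F loader [0.54 1.92]
```

About at the nose tip (far edge 11 mm over the ledge). I press a little more, with rotation.

```bash
python3 -m handwheel '[[[0.002,-0.006,0],[-2,-0.6,1.8],0],[[0.002,-0.006,0],[-2,-0.6,2],0],[[0.002,-0.006,0],[-2,-0.6,2],0],[[0.001,-0.006,0],[-2,-0.6,2.1],0],[[0.001,-0.006,0],[-2,-0.6,2.2],0],[[0,-0.006,0],[-2,-0.6,2.2],0],[[0,-0.006,0],[-2,-0.6,2.2],0],[[0,-0.006,0],[-2,-0.6,2.2],0],[[0,-0.006,0],[-2,-0.6,2.2],0],[[0,-0.006,0],[-2,-0.6,2.2],0]]'; python3 -c "
from h import *
brep(24)"
```

```text
t: 27.35
ee_pos: [515.6, -209.4, 83.6]
orientation: [3.107, -0.183, 0.111]
ft_force: [8.2, 1.1, 4.8]
width: 11.1
t 27.35 pos [ 515.57 -209.43   83.57] yaw/tilt -6.68 4.17 w 11.06 F [8.16 1.06 4.77] M [ 0.24 -1.23  0.14]
tip [-80.1  -2.1] 53.9; farTop [60.8 -2.2] 74.2; farBot [61.5 -2.4] 64.2; F loader [7.99 1.98]
```

Height 83.6 matches a flat board (60+23.8), and the down force dropped: it seems to have snapped past the catch. I take a look.

```bash
python3 -c "
from h import *
p=ctrl.get_image('scene');overlay(p,135,160,110,110,5,'pics/ov11.png')
p=ctrl.get_image('top');overlay(p,390,225,120,120,5,'pics/ov12.png')"
```

```text
(no output)
```

View pics/ov11.png

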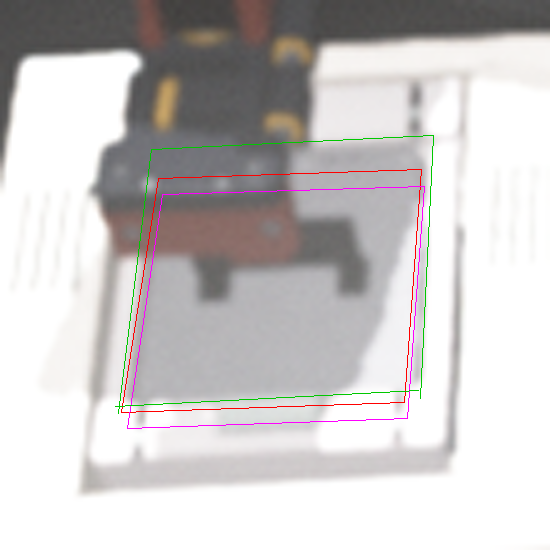

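View pics/ov12.png

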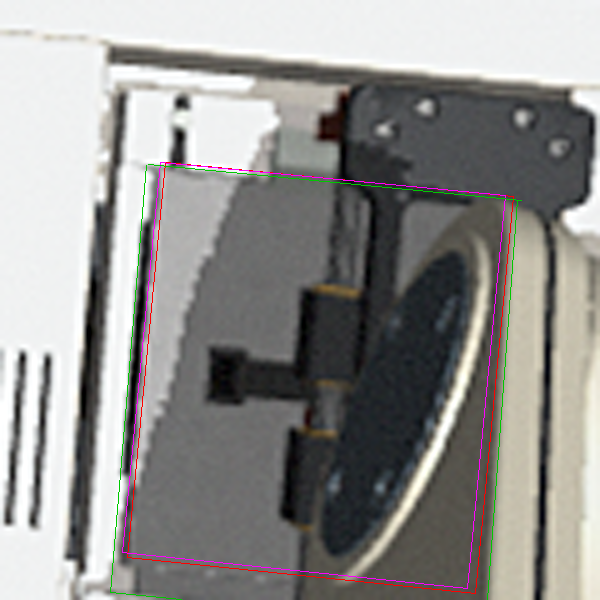

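Both pictures show the board down in the bay, its near plate edge at (200,575) in the top view behind the lip. I relax the push and level the tool before opening.

```bash
python3 -m handwheel '[[[0,-0.008,0],[0.2,0,0.2],0],[[0,-0.01,0],[0.3,0,0.2],0],[[0,-0.012,0],[0.3,0,0.2],0],[[0,-0.012,0],[0.2,0,0.2],0],[[0,-0.012,0],[0,0,0],0],[[0,-0.01,0],[0,0,0],0],[[0,-0.008,0],[0,0,0],0],[[0,0,0],[0,0,0],0],[[0,0,0],[0,0,0],0],[[0,0,0],[0,0,0],0]]'; python3 -c "
from h import *
brep(24)"
```

```text
t: 28.28
ee_pos: [514.9, -209.4, 82.7]
orientation: [3.114, -0.184, -0.013]
ft_force: [1.7, 2.2, 3.4]
width: 11.6
t 28.28 pos [ 514.9  -209.38   82.75] yaw/tilt -6.77 -0.41 w 11.63 F [1.67 2.23 3.41] M [ 0.26 -0.61  0.03]
tip [-82.9  -2. ] 59.3; farTop [59.2 -2.3] 68.3; farBot [59.1 -2.5] 58.3; F loader [1.41 2.4 ]
```

```bash
python3 -m handwheel '[[[0,0,0],[0,0,0],0.3],[[0,0,0],[0,0,0],0.6],[[0,0,0],[0,0,0],0.6],[[0,0,0],[0,0,0],0.6],[[0,0,0],[0,0,0],0.6],[[0,0,0],[0,0,0],0.6],[[0,0,0],[0,0,0],0.6],[[0,0,0],[0,0,-1],0.6],[[0,0,0],[0,0,-3],0.6],[[0,0,0],[0,0,-5],0.6]]'; python3 -c "
from h import *
brep(24)"
```

```text
t: 29.12
ee_pos: [509.3, -208.3, 88.8]
orientation: [3.116, -0.184, -0.031]
ft_force: [0.5, -0.5, -0.2]
width: 53.0
t 29.12 pos [ 509.33 -208.34   88.79] yaw/tilt -6.76 -1.06 w 53.03 F [ 0.48 -0.45 -0.21] M [ 0.02 -0.04 -0.02]
tip [-88.8  -1.5] 66.3; farTop [53.3 -1.8] 73.6; farBot [53.2 -2.1] 63.6; F loader [ 0.53 -0.4 ]
```

```bash
python3 -m handwheel '[[[0,0,0],[0.5,0,-6],0.8],[[0,0,0],[0,0,-15],0.8],[[0,0,0],[0,0,-30],0.8],[[0,0,0],[0,-20,-30],0.8],[[0,0,0],[0,-40,-15],0.8],[[0,0,0],[0,-40,0],0.8],[[0,0,0],[0,-40,0],0.8],[[0,0,0],[0,-40,0],0.8],[[0,0,0],[0,-30,0],0.8],[[0,0,0],[0,-10,0],0.8]]'; python3 -c "
from h import *
rep()
p=ctrl.get_image('scene');cv2.imwrite('pics/s5.png',cv2.resize(p['pixels'][150:280,120:260,::-1],None,fx=4.5,fy=4.5,interpolation=2))
q=ctrl.get_image('top');im=q['pixels'][200:400,350:550,::-1]
im=cv2.convertScaleAbs(np.clip(im.astype(int)-100,0,255).astype(np.uint8),alpha=1.6)
cv2.imwrite('pics/t5.png',cv2.resize(im,None,fx=3,fy=3,interpolation=2))
for r in(p,q):
  R=cv2.Rodrigues(r['rvec'])[0];c,s=np.cos(np.radians(TH)),np.sin(np.radians(TH))
  for n in('board','board_grip','board_tongue','board_far_edge'):
    for d in ctrl.spot_point(r,n)[:1]:
      X=R.T@(d['position']-np.ravel(r['tvec']));v=X[:2]-L0;print(n,round(d['score'],2),np.round([c*v[0]+s*v[1],-s*v[0]+c*v[1],X[2]],1))
"
```

```text
t: 29.95
ee_pos: [542.8, 17.2, 194.3]
orientation: [3.116, -0.197, -0.011]
ft_force: [-0.1, -0.1, 0.5]
width: 70.5
t 29.95 pos [542.79  17.19 194.28] yaw/tilt -7.24 -0.32 w 70.45 F [-0.14 -0.07  0.48] M [ 0.02 -0.07  0.03]
board 0.87 [-2.6  1.3 57.6]
board_grip 0.96 [ 0.2  2.5 91.7]
board_tongue 0.89 [-83.4   2.3  60.6]
board_far_edge 0.78 [56.9  0.1 69.7]
board 0.81 [-3.9 -4.9 57.4]
board_grip 0.69 [-1.2  0.7 95. ]
board_tongue 0.88 [-84.6  -2.   56.7]
board_far_edge 0.72 [-74.5   0.8  56.2]
```

View pics/s5.png

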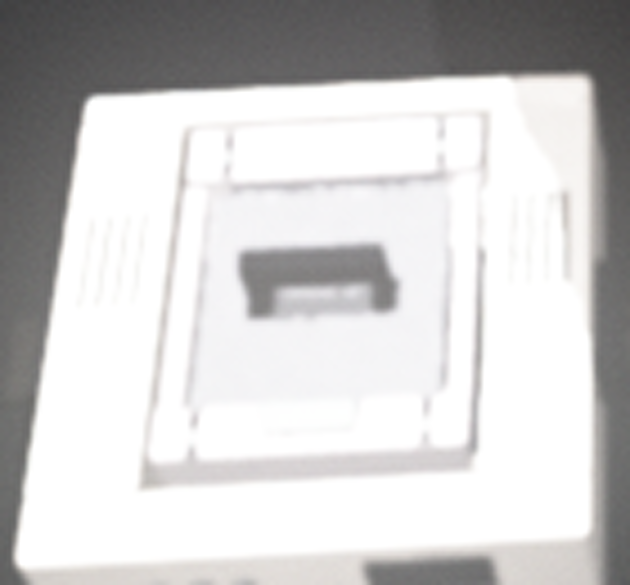

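View pics/t5.png

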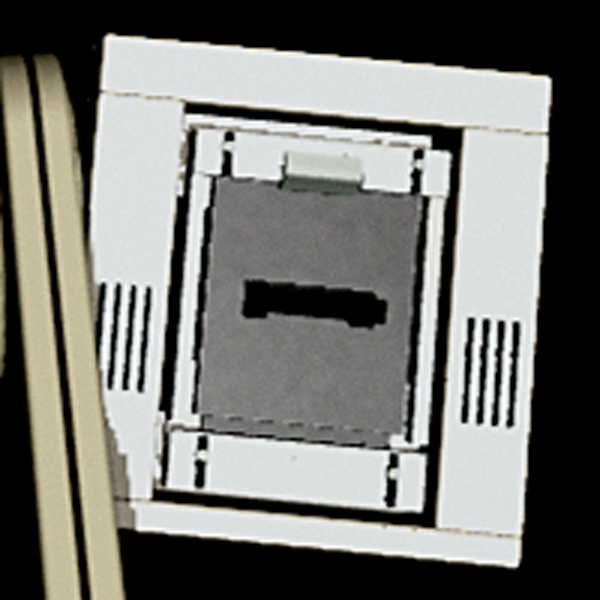

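The scene picture shows the board flat in the bay. The top picture shows the catch nose at (285–362,152–190), the same pixels as closed at the start, lying over the board's far edge (about y 185). The tongue line is at (300,430), against the lip. I compare the catch pixels numerically before handing in.

Run:
```python
from h import *
q=ctrl.get_image('top');a=cv2.imread('pics/top0.png')[:,:,::-1].astype(int);b=q['pixels'].astype(int)
print(a[248:266,457].sum(1)//3);print(b[248:266,457].sum(1)//3)
f=lambda L:np.array(L,float)/3+[350,200]-.33
P=ray(q,f([(217,178),(427,196),(408,435),(200,418)]),70)[:,:2];c,s=np.cos(np.radians(TH)),np.sin(np.radians(TH))
print(((P-L0)@np.array([[c,s],[-s,c]]).T).round(1).tolist())
# bystander regions
print(np.abs(a[100:190,150:520]-b[100:190,150:520]).mean(2).max(), (np.abs(a[100:190,150:520]-b[100:190,150:520]).mean(2)>60).sum())
cv2.imwrite('pics/c6.png',cv2.resize(np.hstack([a[235:275,430:490],b[235:275,430:490]]).astype(np.uint8)[:,:,::-1],None,fx=6,fy=6,interpolation=2))
```

```text
[240 239 241 232 223 222 223 222 229 231 226 172 146 145 148 143 204 239]
[240 239 241 232 225 222 221 223 229 230 226 176 145 146 149 151 143 162]
[[57.9, 53.1], [59.1, -58.5], [-67.1, -57.7], [-68.8, 51.7]]
23.666666666666668 0
```

View pics/c6.png

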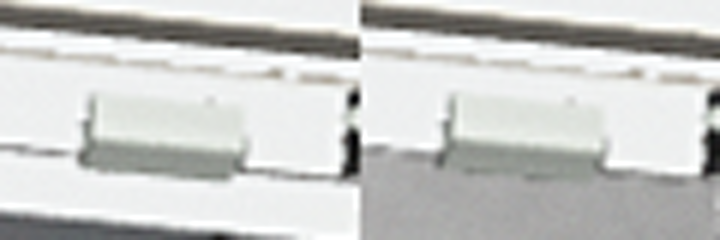

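The before and after crops match: the catch is in its closed place over the grey edge (right half, (520,170)), and the bystanders' pixels are unchanged. I hand in.

```bash
python3 -c "
from h import *
ctrl.close_job();rep()"
```

```text
the job is handed in; nothing more can be done
the job is handed in; nothing more can be done
```

The cover board is back in the bay with the catch closed over its plain edge, and I handed the job in at about 30 s of the 70 s. `close_job()` gives no verdict, so this rests on my own checks.

**How it went:** I gripped the handle and landed the tongue on the near ledge at 15° of slope. I slid it under the lip and felt the seal at about -79 mm in the module's frame. I pushed the seal back with about 8 N, then lowered and pressed until the edge snapped past the catch. Then I released and moved the arm clear.

**Forces:**
- The first press stalled on the catch at about 20 N down, with the slope around 5 to 6° and the bar turning a few degrees in the jaws. I backed off, pushed the seal home and pressed again.
- The second press went through. I read about 20 N just before the snap, but forces were only read at the end of each call, so a short peak could have been higher.

**Last checks:**
- **Catch:** it shows in the same pixels as at the start, lying over the board's edge.
- **Height:** before release the tool stood at 82.7 mm with under 0.5° of tilt; a flat board called for 83.8 mm. The network put the far edge's top at 69.7 mm (seat 70).
- **Bystanders:** their pixels are unchanged, and the arm is clear of everything.

**Disagreements:**
- The board's sideways position came out between about -5 and +1 mm depending on the method; my corner fit gave about -3 mm (limit ±7 mm).
- One far-edge detection in the top picture was plainly wrong, and I ignored it.
- I did not do a pull-up test on the latched board.

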